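Fit the retaining ring on the spindle

ROBOT

A 7-joint arm with a two-finger parallel gripper is mounted at the origin on the work surface. World frame = base frame: x ahead of the robot, y to its left, z up, the work surface at z = 0. Lengths are in mm, angles in degrees, forces in N, time in s.
With the tool pointing down it reaches from about 400 to 850 mm from the base axis. Payload 6.9 kg.
Tool frame: the origin (TCP) lies midway between the tips of the shut fingers; the grasp point (between the pads) lies 19 mm behind it (ctrl.pinch_z is the distance from the TCP to the grasp point, in mm); z points along the fingers, x is the direction in which the jaws open and shut, and the axes are right-handed (so a half turn about z gives the same grasp; the last joint's range is limited). The gripper opens to 85 mm and grips with 20 to 120 N. Pads are 22 mm wide; open, the fingers measure 114 mm over their backs; the gripper's body (76 mm by 85 mm) begins 54 mm behind the grasp point. The pads swing forward as they close: fully open they stand 13 mm farther back than shut.
Start: joints at [-64.085, 29.078, -13.613, 85.955, 7.202, 65.827, -8.869], TCP at [212.449, 587.772, 196.675] pointing down, gripper open.
Joint ranges: [-176.47, 176.47], [-13.61, 117.27], [-81.72, 77.17], [0.22, 143.17], [-87.28, 267.28], [10, 112.55], [-165.47, 165.47]. Speed limits (degrees/s): [136.94, 136.94, 180, 180, 180, 180, 180].

INTERFACE

Orientations are given as [roll, pitch, yaw] about the fixed x, y, z axes, in that order (R = Rz(yaw) Ry(pitch) Rx(roll)).
In Python, from rig import ctrl gives the robot as it stands. The module is installed in compiled form; this text tells all that it offers.
- The arm moves only by the shell command python3 -m jog 'ROWS' [FORCE]. ROWS is text: rows parted by semicolons, each of 7 numbers parted by spaces: the opening in per cent of the stroke, from 0 (shut) to 100 (fully open), then the shift along the world's x, y, z in mm, then the turn, a rotation vector about the world's x, y, z in rad. In form: gripper dx dy dz ax ay az; .... A call has exactly 5 rows; each row is the pose to reach, as a shift and turn from the pose commanded when the call began; what a row does not reach only later rows make up. A row lasts 1/8 s, in which the tool goes at most 62.5 mm and 10.7 degrees, less where a joint would pass 70% of its speed; a pose out of reach is approached as far as the arm can. A call with a gripper value outside its range is refused whole. The fingers move at their own pace and stop on an object; FORCE is the grip in N (left out, the last holds). Time passes only in rows, so rows that repeat a pose let the fingers close, or fill a call up. It gives the time, the measured TCP pose, the force and the opening at its end, in the units of the state.
- ctrl.sense(): the state, without advancing time (a new reading comes with each control period).
- ctrl.get_image(name): name is "side" or "top"; returns a dict with "img" (384x512x3 uint8, red, green, blue), "intrinsics" (3x3 intrinsics, pixels), "world_from_camera" (4x4, takes a point from camera to world coordinates). Camera axes: x right, y up, looking along -z (the intrinsics and any distortion apply to the point x, -y, -z); pixel columns grow to the right and rows downward; lengths in mm; the calibration is good to about 2 mm. A picture is of the moment at which its call begins. There is no depth.
- ctrl.job_done(): hands the job in, once; it reports no verdict.
Trained networks look in the newest picture that a camera, given by its name, has taken for a name from the list of things; names that differ only in an ending like _2 or _b are one class to them, and where a whole thing is asked for, a point or a joint stands for the part that bears it (a point fixed in the world has none). Each returns a list of dicts, best first, with "conf" (0 to 1); they miss things now and then, are a little off and sometimes report something else, mostly with a low value. They report only what shows in the picture. A call takes as long as a camera call.
- ctrl.find_in(camera, label): "box" ([left, top, right, bottom] in pixels, round what is visible of it).
- ctrl.cut_out(camera, label): "mask" (384x512 bool, what is visible of it) and "box" ([left, top, right, bottom] in pixels, round what is visible of it).
- ctrl.place_of(camera, label): "at" ([row, column] in pixels: a listed point, or the origin of a listed thing).
The state is a dict: "clock": time; "qpos": joint angles; "joint_velocities": joint speeds; "tau": joint torques, N m; "ee_pos": TCP position; "ee_rot": TCP orientation; "wrist_force": force on the tool from outside, world axes, zero at the start; "moment": the same for the moment, N m; "grip_width": opening from 0.0 (shut) to 1.0 (fully open).
Only numpy, scipy, OpenCV 4.12 (cv2) and the standard library are available. Lean on these libraries where they do the work, as an engineer would, in place of code of your own. Each camera call takes 0.05 s, during which the arm holds its last target. There are 200 camera calls.

TASK

Fit the retaining ring that waits on the tips of the pliers to the upright spindle: squeeze the pliers to open the ring just enough, slide it over the shaft, press the sprung brass collar down under it and let the ring close fully into the groove, lying flat. Press gently and do not overstretch the ring; then stand the empty pliers tips down in the empty bay of the tool caddy.

Things in the scene. Friction and masses are not known exactly. Their poses are not given: they have to be found in the camera images.
- ring: external retaining ring, spring steel, a C 4 mm thick and 57 mm across, inner diameter 46.2 mm when free. Two round lugs, 11.6 mm across, each with a 6 mm hole, at x = -27.8, y = +-14.8 mm when free. It lies flat on the nest, the pliers' pins in its lug holes. Origin: centre of the circle, underside; z square to the ring, up; the gap points to -x
- ring_arm_a (a joint): how far the +y arm of the ring is sprung open, rad: 0 free, about 0.01 closed in the groove; 0.1 rad moves the lug 5 mm. The ring passes over the shaft with both arms at 0.15 to 0.18; it is then no longer round and the shaft passes best where its axis goes through x = -2.6 mm of the ring's frame. Beyond 0.24 the ring is overstretched and spoilt
- ring_arm_b (a joint): the same for the -y arm of the ring
- pliers_pivot (a point): pivot of the ring pliers: dark steel, black grips, 166 mm long, 0.14 to 0.24 kg, upright on the nest, handles up. Measured from the pivot, up the tool: grips +42 to +100 mm, jaw shoulders (resting on the lugs) -60 mm, ends of the 3.2 mm pins -66 mm. The lug holes lie 3 mm in +x of it. x points to the ring's centre, y runs from handle to handle. Axes: those of the +y lever
- pliers_jaw (a joint): angle between the levers, rad: 0 shut, 0.31 to 0.36 with the ring open enough; the axes of pliers_pivot tilt about x by half of it. Squeezing the handles opens the tips; a spring shuts them. Over the grips, 72 mm above the pivot: 66 mm at rest, pushing back with 10 N; about 43 to 45 mm, with 25 to 35 N, opens the ring enough. Open pins slant outwards and carry the ring; shut, they let it drop
- nest: aluminium loading nest for ring and pliers, fixed, 120 x 96 mm. Origin: underside, on the axis of its round post (42 mm thick, top 52 mm up). The ring lies round the post, underside 25 mm up; a plate 6 mm thick, 44 mm wide, top 62 mm up, stands behind the pliers at x = -40 mm. Lift ring and pliers straight up by 40 mm or more to clear the post
- spindle: spindle unit, fixed: aluminium bearing housing (round foot 140 mm across, body 92 mm across and 36 mm high) with an upright steel shaft. Origin: on the shaft axis at the table, z up. The shaft is 50 mm thick; it is clamped in the housing up to 8 mm higher or lower from unit to unit. Heights at mid setting: shaft top 80.5 mm up, its top 4.5 mm tapered to 44 mm; groove 60 to 66 mm up, 46.8 mm in diameter
- spindle_face (a point): point on the shaft axis at the upper face of the housing. Above it a brass collar, 57 mm across, sits round the shaft on a wave spring. At rest its face lies 2 mm under the upper edge of the groove; 2 N start it, 6 N press it 4 mm down to a hard stop, level with the groove's lower edge. The 4 mm ring goes in only with the collar over 2 mm down. More than 25 N on the collar spoils the bearing
- caddy_bay (a point): middle of the floor of the empty bay of the grey steel tool caddy (132 x 74 mm, 95 mm high, fixed, two bays, the other full of files and drivers). The bay is 60 mm long in x and 66 mm wide in y inside, its floor 4 mm above the table, its rim 91 mm above this point

How it is judged:
By the outcome, as a careful person would: the job done as asked, in the order asked, and still so for the second after the job is handed in, with the robot touching nothing.
It also fails if it takes over 70 s, if anything falls off the work surface, if the arm or the gripper's body presses on something with over 40 N, if the wrist force passes 120 N, or if a joint passes its speed limit or range.

## Working session

There is one attempt and no reset: what is moved stays moved. The work goes in short steps, Python scripts to look and compute and a shell command to move; the robot and the scene stay as the last step left them, time stands still between calls to the robot, and variables do not carry over. Pictures are saved under pics/ and viewed, about 8 in all and at most 12, crops included, and the job is handed in when it is done.

```bash
mkdir -p pics; ls
cat > h.py <<'E'
import numpy as np, cv2
from rig import ctrl
def ray(v,at):
    K=np.array(v["intrinsics"]);T=np.array(v["world_from_camera"])
    r,c=at; d=np.linalg.inv(K)@[c,r,1]; d=np.array([d[0],-d[1],-d[2]])
    return T[:3,3],T[:3,:3]@d
def onz(v,at,z):
    o,d=ray(v,at); return o+d*(z-o[2])/d[2]
def proj(v,p):
    K=np.array(v["intrinsics"]);T=np.array(v["world_from_camera"])
    q=T[:3,:3].T@(np.array(p)-T[:3,3]); q=K@np.array([q[0],-q[1],-q[2]]); return q[:2]/q[2]
def tri(a,b):
    A=np.zeros((3,3));B=np.zeros(3);
    L=[]
    for o,d in (a,b):
        d=d/np.linalg.norm(d);P=np.eye(3)-np.outer(d,d);A+=P;B+=P@o;L.append((o,P))
    x=np.linalg.solve(A,B); return x,max(np.linalg.norm(P@(x-o)) for o,P in L)
def save(v,name): cv2.imwrite("pics/"+name,cv2.cvtColor(np.array(v["img"]),cv2.COLOR_RGB2BGR))
def both(labels):
    V={c:ctrl.get_image(c) for c in("side","top")}
    out={}
    for l in labels:
        R={}
        for c in V:
            r=ctrl.place_of(c,l)
            if r:R[c]=r[0]
        if len(R)==2:
            x,e=tri(*[ray(V[c],R[c]["at"]) for c in V]); out[l]=x
            print(l,x.round(1),"err",round(e,1),[(c,np.round(R[c]["at"],1).tolist(),round(float(R[c]["conf"]),2)) for c in R])
        else: print(l,R)
    return V,out
E
python3 - <<'E'
from h import *
np.set_printoptions(suppress=True)
s=ctrl.sense();print(s)
V,o=both(["ring","pliers_pivot","nest","spindle","spindle_face","caddy_bay"])
for c in V: save(V[c],c+"0.png");print(V[c]["intrinsics"],np.round(V[c]["world_from_camera"],3))
E
```

```text
pics
{'clock': 0.0, 'qpos': array([-64.08496231,  29.12203886, -13.60870468,  86.00702696,
         7.20293623,  65.82868293,  -8.86855044]), 'joint_velocities': array([ 0.04669387, -0.0291713 , -0.00740692, -0.09681294,  0.03275702,
        0.02134269,  0.02341648]), 'tau': array([ -0.00007738, -62.05906391,  -2.18690313, -24.96614099,
         0.01259478,   0.01192492,   0.00001633]), 'ee_pos': array([212.32893673, 587.2354475 , 195.87752636]), 'ee_rot': array([179.99661513,   0.09881887,  70.13126112]), 'wrist_force': array([ 0.16646499,  0.00403617, -0.16970251]), 'moment': array([ 0.00639878, -0.01460231,  0.01020346]), 'grip_width': 1.001610752009785}
ring [ 572.5 -266.2   23.1] err 5.2 [('side', [289.8, 307.1], 0.48), ('top', [190.8, 372.5], 0.65)]
pliers_pivot [ 541.4 -256.8   91.9] err 2.0 [('side', [261.9, 296.0], 0.89), ('top', [201.7, 374.8], 0.49)]
nest [ 574.7 -261.7   -2.8] err 2.2 [('side', [297.1, 307.9], 0.76), ('top', [192.7, 368.4], 0.78)]
spindle [561.6  38.7  -3.2] err 7.6 [('side', [216.0, 260.2], 0.57), ('top', [198.2, 255.4], 0.77)]
spindle_face [555.8  34.2  43. ] err 0.1 [('side', [202.1, 261.4], 0.84), ('top', [200.6, 256.5], 0.75)]
caddy_bay [494.3 262.1  27.7] err 3.0 [('side', [170.8, 224.2], 0.9), ('top', [228.3, 168.5], 0.71)]
[[362.77101572   0.         255.23386587]
 [  0.         362.77101572 193.22131822]
 [  0.           0.           1.        ]] [[   0.969    0.129   -0.21   345.44 ]
 [  -0.246    0.497   -0.832 -734.913]
 [  -0.003    0.858    0.514  547.298]
 [   0.       0.       0.       1.   ]]
[[496.14701502   0.         257.5957571 ]
 [  0.         496.14701502 200.17038399]
 [  0.           0.           1.        ]] [[  -0.021    0.989   -0.144  373.885]
 [  -1.      -0.023   -0.009   19.645]
 [  -0.012    0.144    0.99  1299.26 ]
 [   0.       0.       0.       1.   ]]
```

View pics/top0.png

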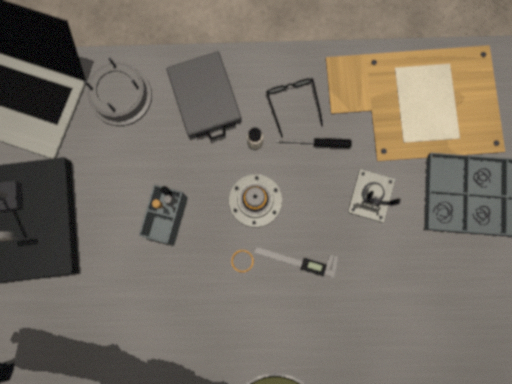

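View pics/side0.png

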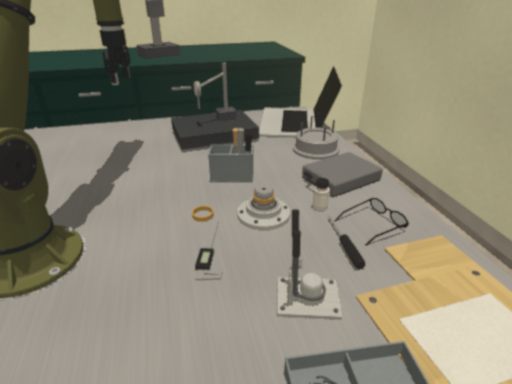

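Run:
```python
from h import *
a=cv2.imread("pics/top0.png");b=cv2.imread("pics/side0.png")
def c(i,x,y,w,h): return cv2.resize(i[y:y+h,x:x+w],(400,300),interpolation=cv2.INTER_CUBIC)
cv2.imwrite("pics/c0.png",np.vstack([np.hstack([c(a,337,165,72,54),c(b,260,205,100,75+40)[:,:]]),np.hstack([c(a,215,168,80,60),c(a,124,183,80,60)])]))
V={k:ctrl.get_image(k) for k in("side","top")}
for l in ["nest","spindle","pliers_pivot"]:
  m=ctrl.cut_out("top",l)
  if m:
    m=m[0];mm=m["mask"].astype(np.uint8);print(l,m["conf"],np.round(m["box"],1),cv2.minAreaRect(cv2.findNonZero(mm)))
    pts=cv2.boxPoints(cv2.minAreaRect(cv2.findNonZero(mm)))
    for p in pts: print("  ",onz(V["top"],(p[1],p[0]),10).round(1))
```

```text
nest 0.85 [349.9 169.7 394.1 222.2] ((370.94586181640625, 195.57127380371094), (37.09709167480469, 45.274410247802734), 15.422160148620605)
   [ 524.  -201.1   10. ]
   [ 639.4 -238.4   10. ]
   [ 610.6 -330.9   10. ]
   [ 496.1 -292.7   10. ]
spindle 0.91 [229.4 173.  284.6 229.7] ((255.5, 201.5), (53.0, 53.0), 90.0)
   [630.9 105.9  10. ]
   [627.5 -34.3  10. ]
   [487.1 -30.3  10. ]
   [490.2 107.7  10. ]
pliers_pivot 0.61 [362.3 191.7 400.6 204.1] ((382.0675048828125, 200.7589111328125), (33.28003692626953, 11.440011024475098), 15.64224624633789)
   [ 551.1 -248.1   10. ]
   [ 580.1 -257.7   10. ]
   [ 554.4 -340.    10. ]
   [ 525.6 -330.2   10. ]
```

View pics/c0.png

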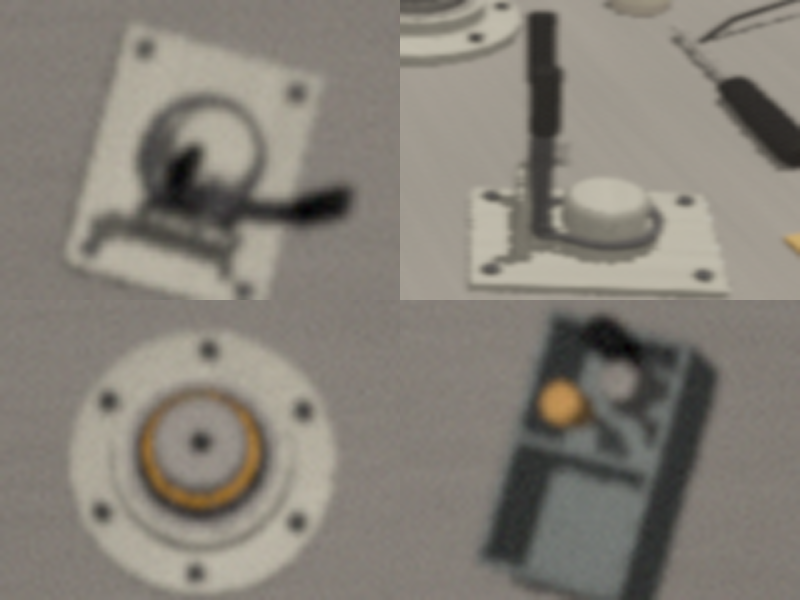

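```bash
python3 -m jog '100 0 -20 55 0 0 0; 100 15 -78 64 0 0 0; 100 40 -134 64 0 0 0; 100 65 -190 64 0 0 0; 100 90 -246 64 0 0 0' 40
python3 -m jog '100 24 -57 0 0 0 0; 100 48 -114 0 0 0 0; 100 72 -171 0 0 0 0; 100 96 -228 0 0 0 0; 100 120 -285 0 0 0 0'
python3 -m jog '100 24 -57 0 0 0 0.02; 100 48 -114 0 0 0 0.037; 100 72 -171 0 0 0 0.037; 100 96 -228 0 0 0 0.037; 100 121 -285 0 0 0 0.037'
python3 - <<'E'
from h import *
s=ctrl.sense();print({k:np.round(v,2) for k,v in s.items()})
V,o=both(["ring","pliers_pivot","nest","spindle_face","caddy_bay"])
a=V["top"];i=a["img"][165:225,330:410];save({"img":cv2.resize(i,(400,300),interpolation=2)},"t1.png")
E
```

```text
clock: 1.58
ee_pos: [303.1, 339.9, 261.0]
ee_rot: [180.0, -0.0, 70.1]
wrist_force: [1.3, 0.9, 1.0]
grip_width: 1.002
clock: 2.2
ee_pos: [423.0, 55.0, 261.1]
ee_rot: [179.9, -0.0, 70.2]
wrist_force: [0.5, 0.4, 0.5]
grip_width: 0.996
clock: 2.82
ee_pos: [544.2, -229.9, 260.9]
ee_rot: [180.0, -0.0, 72.3]
wrist_force: [2.2, 0.4, 0.3]
grip_width: 1.0
{'clock': np.float64(2.82), 'qpos': array([12.1 , 23.67, 13.18, 85.32, -5.56, 71.61, 98.25]), 'joint_velocities': array([ 38.69,  33.78,   4.96, -52.15,  -9.25,  19.3 ,  42.74]), 'tau': array([ -1.52, -60.4 ,   4.76, -22.33,   0.6 ,  -0.37,  -1.14]), 'ee_pos': array([ 544.2 , -229.92,  260.88]), 'ee_rot': array([ 1.7996e+02, -2.0000e-02,  7.2280e+01]), 'wrist_force': array([2.17, 0.38, 0.25]), 'moment': array([ 0.06, -0.04, -0.01]), 'grip_width': np.float64(1.0)}
ring [ 575.4 -262.5   17.7] err 5.4 [('side', [290.2, 307.5], 0.53), ('top', [190.0, 370.6], 0.44)]
pliers_pivot [ 540.8 -255.8   88.6] err 1.2 [('side', [263.0, 295.0], 0.8), ('top', [201.8, 374.2], 0.73)]
nest [ 571.7 -267.8   11. ] err 2.1 [('side', [294.7, 308.2], 0.79), ('top', [193.0, 371.9], 0.88)]
spindle_face [557.3  27.8  49. ] err 4.0 [('side', [201.1, 264.2], 0.89), ('top', [201.2, 258.7], 0.96)]
caddy_bay [491.6 269.   25.8] err 4.6 [('side', [170.4, 223.5], 0.88), ('top', [230.1, 165.9], 0.74)]
```

```bash
python3 -m jog '100 -3 -26 0 0 0 0; 100 -3 -26 -15 0 0 0; 100 -3 -26 -35 0 0 0; 100 -3 -26 -55 0 0 0; 100 -3 -26 -55 0 0 0'
python3 - <<'E'
from h import *
V={c:ctrl.get_image(c) for c in("side","top")}
for l,z in [("nest",0),("ring",25),("pliers_pivot",89),("spindle",0)]:
  for c in V:
    r=ctrl.place_of(c,l)
    if r: print(l,c,onz(V[c],r[0]["at"],z).round(1),round(r[0]["conf"],2))
a=V["top"]["img"][160:235,340:440];b=V["side"]["img"][180:330,230:430]
save({"img":np.vstack([cv2.resize(a,(400,300),interpolation=2),cv2.resize(b,(400,300),interpolation=2)])},"t2.png")
# self-check of camera: TCP projection
s=ctrl.sense();print(s["ee_pos"].round(1),[proj(V[c],s["ee_pos"]).round(1) for c in V])
E
```

```text
clock: 4.05
ee_pos: [539.5, -252.6, 203.8]
ee_rot: [-179.8, -0.1, 72.3]
wrist_force: [0.2, -0.0, 0.7]
grip_width: 0.998
nest side [ 574.5 -263.2    0. ] 0.92
nest top [ 574.7 -268.2    0. ] 0.88
ring side [ 567.9 -267.7   25. ] 0.6
ring top [ 572.3 -266.1   25. ] 0.45
pliers_pivot side [ 542.6 -256.4   89. ] 0.79
pliers_pivot top [ 541.5 -262.4   89. ] 0.69
spindle side [553.1  39.    0. ] 0.68
spindle top [569.6  43.8   0. ] 0.82
[ 540.6 -254.3  206. ] [array([297.6, 210.1]), array([385.3, 194. ])]
```

View pics/t2.png

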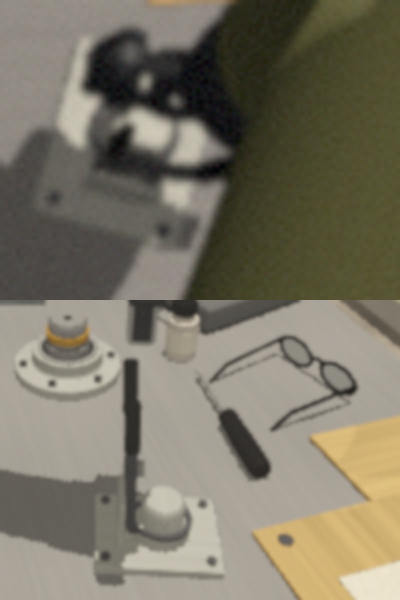

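Run:
```python
from h import *
V={c:ctrl.get_image(c) for c in("side","top")}
s=ctrl.sense();e=s["ee_pos"];y=np.array([.304,.953,0])
print(e.round(1),s["wrist_force"].round(2))
im={c:cv2.resize(V[c]["img"],None,fx=2,fy=2,interpolation=2) for c in V}
for c in V:
  for n,p in dict(tcp=e,fl=e+46*y+[0,0,13],fr=e-46*y+[0,0,13],piv=[541,-257,89],top=[541,-257,189],ori=[571,-266,52]).items():
    q=proj(V[c],p)*2; cv2.circle(im[c],tuple(int(v) for v in q),3,(255,0,0),1)
save({"img":np.hstack([im["side"][240:640,420:820],im["top"][260:660,560:960]])},"t3.png")
```

```text
[ 540.5 -254.3  205.8] [-0.06  0.29  0.69]
```

View pics/t3.png

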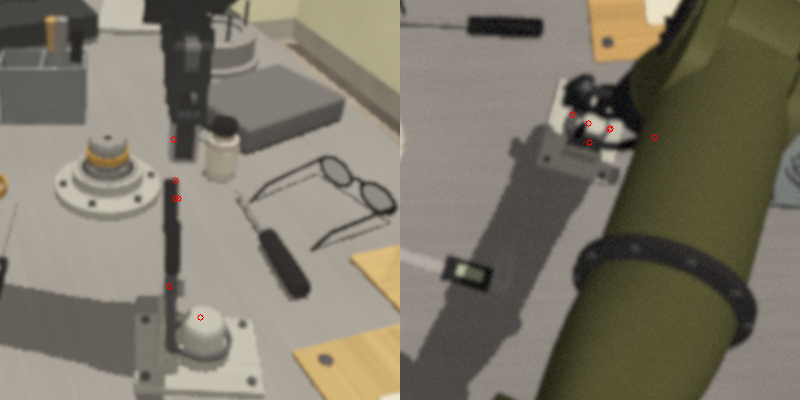

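Run:
```python
from h import *
V={c:ctrl.get_image(c) for c in("side","top")}
a=V["side"]["img"][100:250,250:350];b=V["top"]["img"][150:225,345:395]
save({"img":np.hstack([cv2.resize(a,(400,600),interpolation=2),cv2.resize(b,(400,600),interpolation=2)])},"t4.png")
```

```text
(no output)
```

View pics/t4.png

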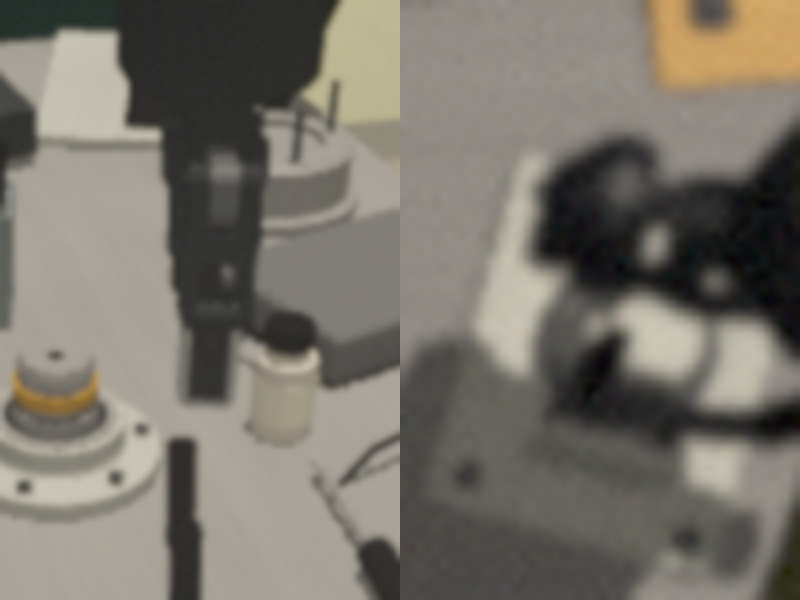

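Run:
```python
from h import *
from scipy.optimize import least_squares as L
V={c:ctrl.get_image(c) for c in("side","top")}
s=ctrl.sense();e=s["ee_pos"];y=np.array([.304,.953,0])
f=lambda a,h:e+a*y+[0,0,h]
r=L(lambda p:proj(V["side"],f(*p))-[302,200],[0,0]);print(r.x,r.cost)
for a in(-57,-46,0,46,57):
  for h in (13,32,73,140): print(a,h,proj(V["side"],f(a,h)).round(0),proj(V["top"],f(a,h)).round(0))
print(s["ee_rot"])
```

```text
[-71.24020038  64.92836462] 4.5174437096955474e-15
-57 13 [299. 224.] [412. 200.]
-57 32 [300. 213.] [415. 199.]
-57 73 [302. 190.] [420. 196.]
-57 140 [305. 148.] [431. 191.]
-46 13 [299. 220.] [407. 199.]
-46 32 [300. 209.] [410. 198.]
-46 73 [301. 186.] [415. 195.]
-46 140 [305. 145.] [426. 189.]
0 13 [298. 204.] [387. 193.]
0 32 [299. 194.] [389. 192.]
0 73 [300. 172.] [394. 189.]
0 140 [303. 132.] [403. 183.]
46 13 [297. 190.] [366. 187.]
46 32 [297. 181.] [368. 186.]
46 73 [299. 160.] [372. 182.]
46 140 [301. 122.] [380. 176.]
57 13 [297. 187.] [361. 186.]
57 32 [297. 178.] [363. 184.]
57 73 [299. 157.] [367. 181.]
57 140 [301. 120.] [374. 175.]
[-1.79998793e+02  4.61127864e-04  7.22481205e+01]
```

Run:
```python
from h import *
V={c:ctrl.get_image(c) for c in("side","top")}
e=np.array([212.3,587.2,195.9]);y=np.array([.34,.94,0])
for a in(-57,-46,0,46,57):
  for h in (0,13,73): print(a,h,proj(V["side"],e+a*y+[0,0,h]).round(0))
b=cv2.imread("pics/side0.png")[0:120,80:160]
g=V["side"]["img"][150:260,270:330]
cv2.imwrite("pics/t5.png",cv2.resize(b,(400,600),interpolation=2))
```

```text
-57 0 [117. 100.]
-57 13 [116.  96.]
-57 73 [112.  77.]
-46 0 [118.  99.]
-46 13 [118.  95.]
-46 73 [114.  77.]
0 0 [124.  95.]
0 13 [123.  91.]
0 73 [120.  73.]
46 0 [129.  91.]
46 13 [129.  88.]
46 73 [125.  70.]
57 0 [130.  91.]
57 13 [130.  87.]
57 73 [127.  70.]
```

View pics/t5.png

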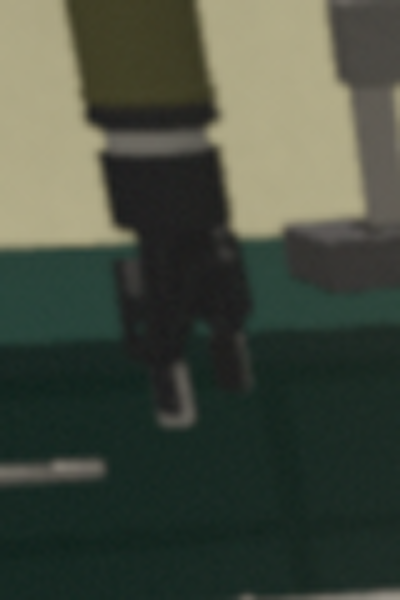

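```bash
python3 -c "
from rig import ctrl;print(ctrl.pinch_z,[a for a in dir(ctrl) if a[0]!='_'])"
python3 -m jog '0 0 0 0 0 0 0; 0 0 0 0 0 0 0; 0 0 0 0 0 0 0; 0 0 0 0 0 0 0; 0 0 0 0 0 0 0'
python3 - <<'E'
from h import *
V={c:ctrl.get_image(c) for c in("side","top")}
s=ctrl.sense();e=s["ee_pos"];print(s["grip_width"])
for h in(0,13,35,48):print(h,proj(V["side"],e+[0,0,h]).round(1),proj(V["top"],e+[0,0,h]).round(1))
a=V["side"]["img"][120:240,260:340];b=V["top"]["img"][150:225,345:395]
save({"img":np.hstack([cv2.resize(a,(400,600),interpolation=2),cv2.resize(b,(400,600),interpolation=2)])},"t6.png")
E
```

```text
18.700000000000003 ['PlanningError', 'cut_out', 'find_in', 'get_image', 'job_done', 'pinch_z', 'place_of', 'sense']
clock: 5.58
ee_pos: [540.5, -254.2, 205.7]
ee_rot: [180.0, 0.0, 72.2]
wrist_force: [0.3, -0.9, 0.3]
grip_width: 0.002
-0.0028894994022836003
0 [297.5 210.3] [385.2 194.1]
13 [297.9 203.8] [386.6 193.2]
35 [298.7 192.6] [389.1 191.5]
48 [299.2 185.7] [390.7 190.6]
```

View pics/t6.png

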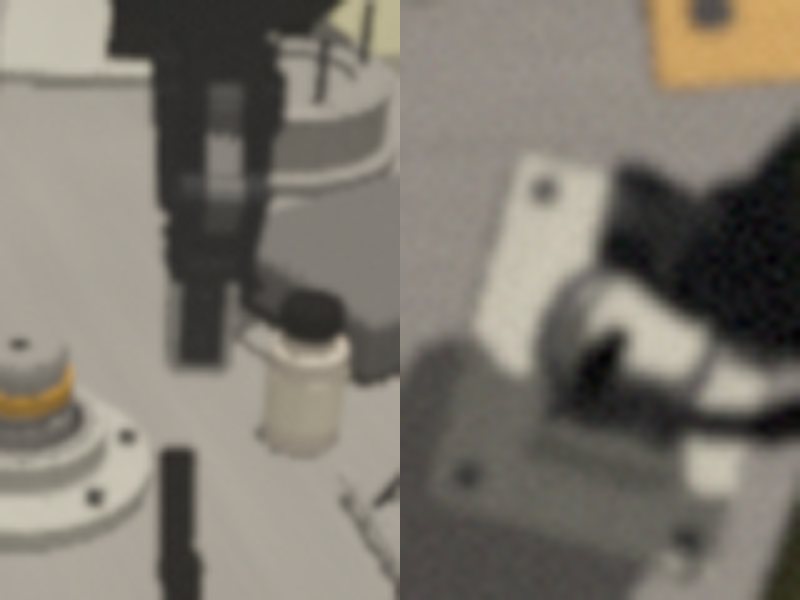

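```bash
python3 -m jog '100 0 0 0 0 0 0; 100 0 0 0 0 0 0; 100 0 0 -15 0 0 0; 100 -2 0 -35 0 0 0; 100 -3 0 -55 0 0 0'
python3 - <<'E'
from h import *
V={c:ctrl.get_image(c) for c in("side","top")}
s=ctrl.sense();e=s["ee_pos"];print(e)
print(onz(V["top"],(197.8,382),180),onz(V["side"],(207.6+2,295.6),189))
for l in["pliers_pivot","ring"]:
  for c in V:
    r=ctrl.cut_out(c,l)
    if r: print(l,c,r[0]["conf"],np.round(r[0]["box"],1))
a=V["side"]["img"][150:270,260:340];b=V["top"]["img"][150:225,345:395]
save({"img":np.hstack([cv2.resize(a,(400,600),interpolation=2),cv2.resize(b,(400,600),interpolation=2)])},"t7.png")
E
```

```text
clock: 6.3
ee_pos: [537.0, -254.0, 149.1]
ee_rot: [-180.0, -0.0, 72.3]
wrist_force: [0.6, 0.2, -0.2]
grip_width: 0.998
[ 535.71045556 -253.30351592  147.71484019]
[ 535.949627   -252.91708112  180.        ] [ 547.43380263 -227.96005022  189.        ]
pliers_pivot side 0.81 [290.5 230.4 301.6 291.1]
pliers_pivot top 0.44 [364.7 192.9 388.1 204.5]
ring side 0.45 [294.1 280.9 323.4 302.6]
```

View pics/t7.png

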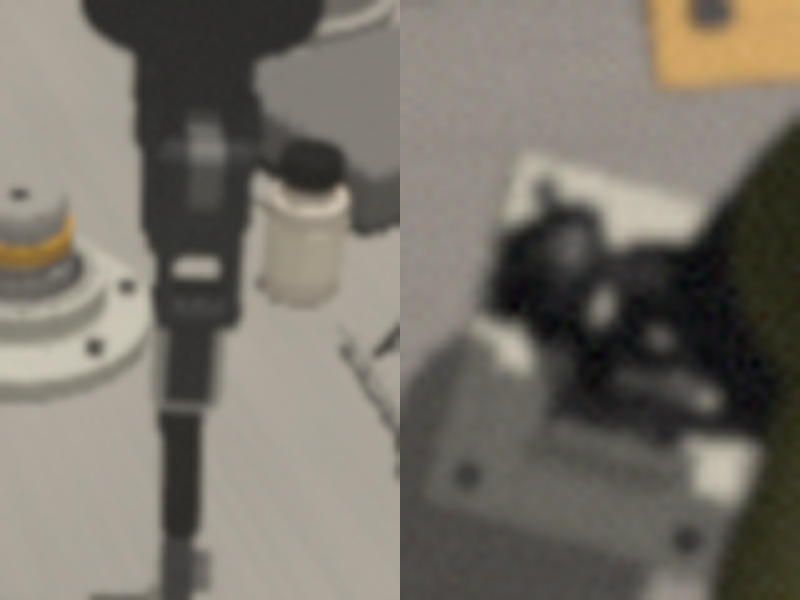

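Run:
```python
from h import *
V={c:ctrl.get_image(c) for c in("side",)};v=V["side"]
s=ctrl.sense();e=s["ee_pos"];print(e)
y=np.array([.305,.952,0]);p=np.array([537,-255,0])
for a in(-22,-28,-33): print("handle",a,[(z,proj(v,p+a*y+[0,0,z]).round(1)) for z in(131,189)])
for a in(-43,-57): print("tip",a,[(h,proj(v,e+a*y+[0,0,h]).round(1)) for h in(0,13,25,35,45,55)])
```

```text
[ 537.96116935 -254.51014402  151.40925311]
handle -22 [(131, array([293.8, 253.3])), (189, array([295.6, 226.4]))]
handle -28 [(131, array([293.9, 255.6])), (189, array([295.7, 228.6]))]
handle -33 [(131, array([294. , 257.5])), (189, array([295.8, 230.4]))]
tip -43 [(0, array([295.3, 251.8])), (13, array([295.7, 245.7])), (25, array([296.1, 240. ])), (35, array([296.4, 235.1])), (45, array([296.8, 230.1])), (55, array([297.1, 225.1]))]
tip -57 [(0, array([295.5, 257.4])), (13, array([296. , 251.2])), (25, array([296.4, 245.4])), (35, array([296.7, 240.5])), (45, array([297.1, 235.5])), (55, array([297.5, 230.4]))]
```

```bash
python3 -m jog '100 0 0 -6 0 0 0; 100 0 0 -12 0 0 0; 100 0 0 -18 0 0 0; 100 0 0 -24 0 0 0; 100 0 0 -24 0 0 0'
python3 -m jog '100 0 0 -4 0 0 0; 100 0 0 -8 0 0 0; 100 0 0 -12 0 0 0; 100 0 0 -16 0 0 0; 100 0 0 -16 0 0 0'
python3 - <<'E'
from h import *
V={c:ctrl.get_image(c) for c in("side","top")}
s=ctrl.sense();print(s["ee_pos"],s["wrist_force"])
for l in["pliers_pivot","ring"]:
  for c in V:
    r=ctrl.cut_out(c,l)
    if r: print(l,c,r[0]["conf"],np.round(r[0]["box"],1))
# column profile of side at finger: gray along rows at cols 290..304
g=cv2.cvtColor(V["side"]["img"],cv2.COLOR_RGB2GRAY)
for r in range(225,275,2): print(r,g[r,284:312].tolist())
E
```

```text
clock: 7.28
ee_pos: [537.1, -254.0, 126.0]
ee_rot: [-179.9, -0.0, 72.3]
wrist_force: [0.5, 0.1, -0.4]
grip_width: 0.999
clock: 7.9
ee_pos: [537.2, -254.1, 110.3]
ee_rot: [-180.0, -0.0, 72.3]
wrist_force: [-0.4, 0.1, -0.5]
grip_width: 1.0
[ 537.47934061 -254.23459711  110.68429182] [ 0.05987345  0.09002148 -0.17535421]
pliers_pivot side 0.83 [291.  250.7 303.4 291.1]
pliers_pivot top 0.51 [363.9 197.9 383.2 205.9]
ring side 0.57 [295.3 290.4 324.8 302.9]
ring top 0.68 [230.4 173.7 282.4 228.4]
225 [158, 165, 167, 168, 164, 145, 92, 57, 54, 52, 50, 47, 46, 52, 75, 111, 133, 125, 87, 61, 55, 67, 106, 146, 164, 168, 168, 168]
227 [169, 168, 167, 166, 158, 129, 81, 56, 55, 53, 50, 49, 48, 49, 53, 60, 66, 64, 58, 52, 54, 71, 116, 154, 165, 168, 168, 168]
229 [168, 168, 167, 164, 144, 93, 56, 53, 53, 54, 50, 49, 50, 50, 49, 49, 50, 49, 51, 52, 55, 74, 119, 155, 165, 166, 167, 168]
231 [167, 167, 167, 165, 150, 110, 67, 56, 54, 56, 60, 59, 57, 60, 61, 61, 59, 56, 57, 54, 56, 75, 117, 152, 162, 164, 165, 166]
233 [166, 166, 167, 165, 152, 117, 72, 54, 56, 59, 65, 66, 65, 67, 67, 67, 67, 65, 6
[... 2069 characters left out ...]
, 167, 166, 164]
265 [163, 163, 164, 165, 164, 162, 154, 134, 96, 68, 63, 64, 65, 67, 79, 96, 105, 121, 145, 161, 164, 164, 164, 165, 166, 167, 166, 166]
267 [160, 160, 160, 160, 157, 146, 132, 116, 88, 69, 65, 63, 64, 68, 85, 103, 112, 125, 147, 159, 164, 165, 164, 165, 165, 165, 166, 167]
269 [114, 113, 113, 115, 116, 119, 116, 108, 88, 71, 65, 67, 67, 82, 120, 151, 158, 160, 162, 163, 164, 164, 165, 165, 164, 165, 165, 166]
271 [99, 98, 97, 97, 102, 110, 115, 112, 96, 74, 67, 67, 71, 94, 133, 159, 166, 165, 165, 164, 164, 163, 165, 166, 166, 167, 167, 167]
273 [98, 98, 98, 98, 102, 112, 116, 111, 95, 73, 65, 66, 70, 95, 133, 158, 165, 165, 165, 164, 163, 161, 167, 177, 184, 186, 187, 187]
```

```bash
python3 -m jog '100 0 0 -3 0 0 0; 90 0 0 -7 0 0 0; 85 0 0 -7 0 0 0; 80 0 0 -7 0 0 0; 78 0 0 -7 0 0 0' 45
python3 -m jog '74 0 0 0 0 0 0; 72 0 0 0 0 0 0; 70 0 0 0 0 0 0; 70 0 0 0 0 0 0; 70 0 0 0 0 0 0'
python3 - <<'E'
from h import *
s=ctrl.sense();print(s["ee_pos"],s["wrist_force"],s["moment"],s["grip_width"]*85)
V={c:ctrl.get_image(c) for c in("side","top")}
for l in["pliers_pivot","ring"]:
  for c in V:
    r=ctrl.cut_out(c,l)
    if r: print(l,c,r[0]["conf"],np.round(r[0]["box"],1))
E
```

```text
clock: 8.82
ee_pos: [537.8, -254.6, 104.3]
ee_rot: [179.9, 0.0, 72.2]
wrist_force: [-0.7, -0.6, 6.0]
grip_width: 0.78
clock: 9.45
ee_pos: [538.3, -255.2, 105.3]
ee_rot: [179.8, 0.0, 72.2]
wrist_force: [-1.5, 0.3, 11.7]
grip_width: 0.699
[ 538.27698508 -255.2308354   105.33893027] [-1.54825007  0.27864278 11.68403789] [-0.14429469  0.35819213  0.01910553] 59.44634003704792
pliers_pivot side 0.77 [290.8 251.6 301.2 291.6]
pliers_pivot top 0.64 [360.4 198.8 384.  206.7]
ring side 0.63 [294.  282.7 322.9 301.2]
```

```bash
python3 -m jog '68 0 0 1 0 0 0; 66 0 0 1.5 0 0 0; 64 0 0 2 0 0 0; 62 0 0 2.3 0 0 0; 60 0 0 2.5 0 0 0' 60
python3 -m jog '59 0 0 0.3 0 0 0; 58 0 0 0.6 0 0 0; 57 0 0 0.8 0 0 0; 56 0 0 1 0 0 0; 55 0 0 1.2 0 0 0'
python3 - <<'E'
from h import *
s=ctrl.sense();print(s["ee_pos"],s["wrist_force"],s["moment"],s["grip_width"]*85)
E
```

```text
clock: 10.38
ee_pos: [537.5, -253.8, 105.8]
ee_rot: [-180.0, -0.0, 72.3]
wrist_force: [0.5, -0.8, -1.5]
grip_width: 0.602
clock: 11.0
ee_pos: [537.4, -254.2, 107.4]
ee_rot: [-180.0, 0.0, 72.2]
wrist_force: [0.4, 0.3, -2.3]
grip_width: 0.553
[ 537.38551956 -254.22012935  107.36874928] [ 0.40719895  0.32769918 -2.31922141] [ 0.00182797 -0.11869299 -0.02048951] 47.008706861526406
```

```bash
python3 -m jog '54 0 0 0.2 0 0 0; 53 0 0 0.4 0 0 0; 52.5 0 0 0.5 0 0 0; 52.5 0 0 0.5 0 0 0; 52.5 0 0 0.5 0 0 0'
python3 -m jog '52.5 0 0 4 0 0 0; 52.5 0 0 10 0 0 0; 52.5 0 0 20 0 0 0; 52.5 0 0 32 0 0 0; 52.5 0 0 45 0 0 0'
python3 -m jog '52.5 0 0 12 0 0 0; 52.5 0 0 24 0 0 0; 52.5 0 0 32 0 0 0; 52.5 0 0 35 0 0 0; 52.5 0 0 35 0 0 0'
python3 - <<'E'
from h import *
V={c:ctrl.get_image(c) for c in("side","top")}
s=ctrl.sense();print(s["ee_pos"],s["wrist_force"],s["moment"],s["grip_width"]*85)
for l in["pliers_pivot","ring"]:
  R=[]
  for c in V:
    r=ctrl.place_of(c,l)
    if r: R.append(ray(V[c],r[0]["at"]));print(l,c,r[0])
  if len(R)==2: print(tri(*R))
a=V["side"]["img"][160:280,260:340];b=V["top"]["img"][165:225,345:395]
save({"img":np.hstack([cv2.resize(a,(400,600),interpolation=2),cv2.resize(b,(400,480),interpolation=2)[:, :] if 0 else cv2.resize(b,(400,600),interpolation=2)])},"t8.png")
E
```

```text
clock: 11.62
ee_pos: [537.4, -254.3, 107.9]
ee_rot: [-180.0, 0.0, 72.2]
wrist_force: [1.1, -0.7, -2.7]
grip_width: 0.534
clock: 12.25
ee_pos: [537.4, -254.3, 154.0]
ee_rot: [180.0, 0.0, 72.2]
wrist_force: [-0.4, -0.7, -1.6]
grip_width: 0.531
clock: 12.88
ee_pos: [537.4, -254.2, 187.8]
ee_rot: [-180.0, -0.0, 72.2]
wrist_force: [-0.9, 0.6, -2.6]
grip_width: 0.528
[ 537.20136076 -254.07326413  187.42195584] [-0.23545583 -0.05362949 -2.74436281] [0.00193058 0.02750544 0.0007329 ] 45.02777039070274
pliers_pivot side {'at': [228.2, 298.2], 'conf': 0.73}
pliers_pivot top {'at': [197.7, 381.0], 'conf': 0.58}
(array([ 540.9162804 , -254.52307735,  167.48395061]), np.float64(2.928889693431555))
ring side {'at': [256.1, 311.7], 'conf': 0.49}
```

View pics/t8.png

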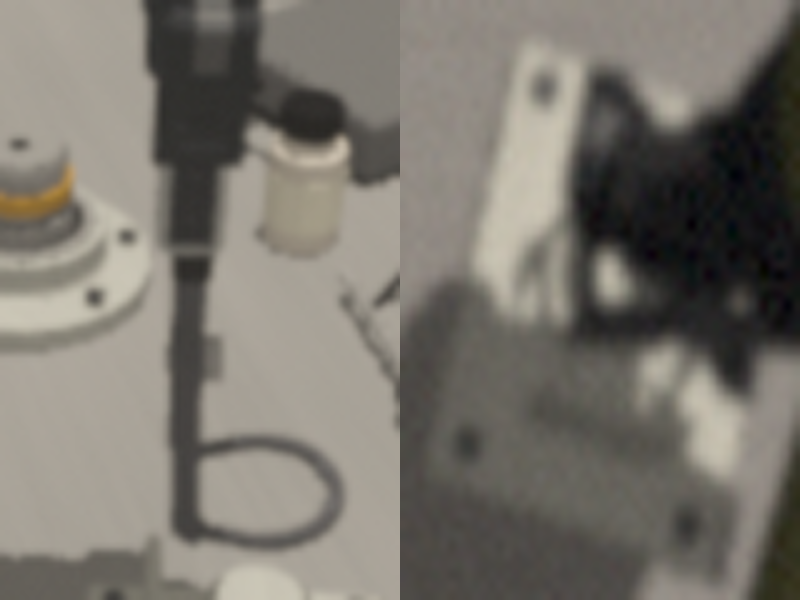

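```bash
cat > sp.py <<'E'
from h import *
from scipy.optimize import least_squares
V={c:ctrl.get_image(c) for c in("side","top")}
T=np.linspace(0,2*np.pi,120)
def circ(v,x,y,z,r): return np.array([proj(v,[x+r*np.cos(t),y+r*np.sin(t),z]) for t in T])
obs={}
for c,(x0,y0,x1,y1) in dict(side=(235,175,295,235),top=(225,170,290,232)).items():
    im=cv2.resize(V[c]["img"][y0:y1,x0:x1],None,fx=4,fy=4,interpolation=cv2.INTER_CUBIC)
    h=cv2.cvtColor(im,cv2.COLOR_RGB2HSV)
    o=((h[...,0]<25)&(h[...,1]>110)&(h[...,2]>90)).astype(np.uint8)
    p=cv2.findNonZero(o)[:,0].astype(float); p=(p+.5)/4-.5+[x0,y0]
    m=[r for r in ctrl.cut_out(c,"spindle")][0]
    q=cv2.findNonZero(m["mask"].astype(np.uint8))[:,0]
    obs[c]=(p.min(0),p.max(0),q.min(0)-.5,q.max(0)+.5); print(c,[np.round(k,1) for k in obs[c]],m["conf"])
def foot(v,x,y,zf):
    P=np.vstack([circ(v,x,y,0,70),circ(v,x,y,zf,70)]);return P.min(0),P.max(0)
def res(p):
    x,y,zf=p[:3];r=[]
    for c in V:
        lo,hi=foot(V[c],x,y,zf);a=obs[c]
        r+= [lo[0]-a[2][0],hi[0]-a[3][0],hi[1]-a[3][1]]
        if c=="top": r+=[lo[1]-a[2][1]]
    return r
s=least_squares(res,[558,36,8]);print("foot",s.x.round(1),s.fun.round(1))
def res2(p):
    x,y,z,t=p;r=[]
    for c in V:
        P=np.vstack([circ(V[c],x,y,z,28.5),circ(V[c],x,y,z-t,28.5)]);a=obs[c]
        r+=[P[:,0].min()-a[0][0],P[:,0].max()-a[1][0],P[:,1].max()-a[1][1]]
        if c=="top": r+=[P[:,1].min()-a[0][1]]
    return r
s=least_squares(res2,[558,36,64,5],bounds=([500,0,50,3],[600,80,80,9]));print("collar",s.x.round(1),s.fun.round(1))
for l in("spindle_face","spindle"):
  for c in V:
    r=ctrl.place_of(c,l); print(l,c,r and onz(V[c],r[0]["at"],36 if l!="spindle" else 0).round(1))
E
python3 sp.py
```

```text
side [array([253.1, 193.9]), array([273.6, 202.9]), array([237.5, 184.5]), array([289.5, 230.5])] 0.71
top [array([242.9, 189.4]), array([266.6, 209.4]), array([228.5, 174.5]), array([280.5, 227.5])] 0.98
foot [562.5  39.9  -2. ] [-0.4 -0.   0.1 -0.4  0.5 -0.5  0. ]
collar [559.5  38.1  57.7   3. ] [-1.6 -0.1  0.3  0.7 -0.5  0.3 -2.1]
spindle_face side [566.2  36.8  36. ]
spindle_face top [561.3  32.4  36. ]
spindle side [554.4  46.1   0. ]
spindle top [563.4  39.9   0. ]
```

```bash
python3 -m jog '52.5 0 20 0 0 0 0; 52.5 -1 60 0 0 0 0; 52.5 -2 110 0 0 0 0; 52.5 -3 160 0 0 0 0; 52.5 -4 205 0 0 0 0'
python3 -m jog '52.5 0 40 0 0 0 0; 52.5 0 70 0 0 0 0; 52.5 0 90 0 0 0 0; 52.5 -0.5 97 0 0 0 0; 52.5 -0.5 97 0 0 0 0'
python3 - <<'E'
from h import *
V={c:ctrl.get_image(c) for c in("side","top")}
s=ctrl.sense();e=s["ee_pos"];print(e,s["wrist_force"],s["grip_width"]*85)
for l in["pliers_pivot","ring"]:
  R=[]
  for c in V:
    r=ctrl.place_of(c,l)
    if r: R.append(ray(V[c],r[0]["at"]));print(l,c,r[0])
  if len(R)==2: print(tri(*R))
a=V["side"]["img"][130:220,225:305];b=V["top"]["img"][160:235,220:300]
save({"img":np.hstack([cv2.resize(a,(400,450),interpolation=2),cv2.resize(b,(400,450),interpolation=2)])},"t9.png")
E
```

```text
clock: 14.2
ee_pos: [532.9, -45.6, 188.0]
ee_rot: [-180.0, -0.1, 72.4]
wrist_force: [0.4, 0.6, -1.9]
grip_width: 0.53
clock: 14.82
ee_pos: [532.6, 48.2, 187.9]
ee_rot: [-180.0, 0.0, 72.3]
wrist_force: [-0.5, -0.8, -1.4]
grip_width: 0.532
[532.81752116  46.82411358 187.95419103] [ 0.3767797  -0.12942555 -2.67108786] 44.9973011713472
pliers_pivot side {'at': [153.1, 252.7], 'conf': 0.6}
ring side {'at': [178.6, 263.2], 'conf': 0.42}
```

View pics/t9.png

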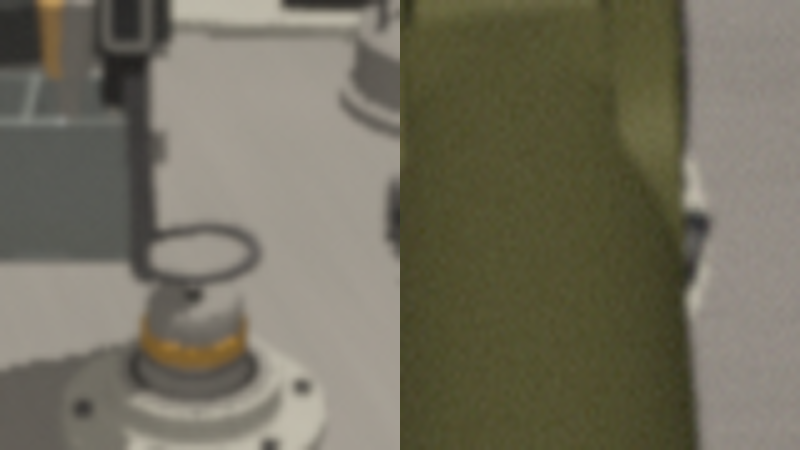

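```bash
cat > al.py <<'E'
from h import *
from scipy.optimize import least_squares
V={c:ctrl.get_image(c) for c in("side","top")};v=V["side"]
x,e=tri(ray(V["side"],(188.8,263.8)),ray(V["top"],(196.2,255.0)));print("shaft top hole",x.round(1),e.round(1))
s=ctrl.sense();tcp=s["ee_pos"]
print("tcp",tcp.round(2),s["wrist_force"].round(1))
g=cv2.cvtColor(v["img"],cv2.COLOR_RGB2GRAY)
d=cv2.resize(g[165:195,248:285],None,fx=6,fy=6,interpolation=cv2.INTER_CUBIC)
bg=150; m=((d<105)).astype(np.uint8)
P=cv2.findNonZero(m)[:,0].astype(float); P=(P+.5)/6-.5+[248,165]
def col(c): 
    q=P[abs(P[:,0]-c)<.1][:,1]; 
    return np.round([q.min(),q.max()],1) if len(q) else None
print("right",P[P[:,1]<185][:,0].max(), {c:(col(c).tolist() if col(c) is not None else None) for c in range(258,277,2)})
for r in range(172,190): print(r,g[r,248:281].tolist())
E
python3 al.py
```

```text
shaft top hole [562.1  37.2  80.3] 0.4
tcp [532.98  47.2  187.88] [-0.   0.1 -1.6]
right 276.0833333333333 {258: [175.9, 194.4], 260: [175.6, 192.4], 262: [175.6, 191.6], 264: [175.2, 190.4], 266: [175.1, 186.4], 268: [175.1, 186.1], 270: [175.4, 185.6], 272: [175.9, 194.4], 274: [176.8, 183.8], 276: [179.2, 181.2]}
172 [89, 89, 83, 73, 64, 64, 63, 77, 116, 148, 156, 156, 157, 156, 156, 154, 153, 153, 153, 153, 153, 154, 153, 154, 154, 155, 155, 156, 156, 156, 155, 155, 155]
173 [89, 88, 83, 73, 65, 62, 63, 74, 113, 147, 155, 155, 155, 154, 154, 153, 151, 150, 150, 150, 150, 151, 152, 152, 153, 153, 155, 155, 156, 155, 155, 155, 154]
174 [90, 88, 83, 73, 65, 63, 62, 71, 110, 143, 152, 151, 149, 146, 145, 141, 138, 136, 135, 135, 136, 138, 140, 143, 147, 151, 153, 155, 155, 155, 155, 154, 154]
175 [89, 88, 83, 72, 64, 64, 63, 69, 100, 129, 136, 133, 128, 121, 118, 115, 109, 104, 104, 104, 106, 109, 114, 122, 130, 137, 144, 151, 154, 155, 155, 155, 154]
176 [89, 88, 82, 73, 65, 63, 62, 64, 77, 96, 100, 96, 94, 93, 97, 101, 99, 101, 103, 102, 97, 96, 96, 97, 102, 109, 123, 139, 150, 155
[... 1410 characters left out ...]
101, 95, 96, 99, 105, 119, 136, 147, 152, 154, 155, 155, 156]
186 [154, 154, 150, 140, 122, 102, 92, 89, 86, 78, 76, 76, 77, 76, 79, 81, 84, 91, 97, 97, 101, 109, 118, 127, 135, 146, 151, 153, 154, 154, 154, 155, 156]
187 [154, 154, 154, 150, 143, 132, 120, 109, 100, 89, 85, 84, 82, 77, 71, 71, 78, 98, 120, 127, 130, 138, 145, 148, 150, 153, 155, 156, 154, 154, 154, 154, 155]
188 [154, 154, 154, 153, 151, 145, 132, 111, 97, 92, 90, 89, 89, 80, 66, 56, 68, 104, 136, 148, 149, 152, 154, 152, 149, 150, 154, 156, 155, 155, 154, 154, 155]
189 [153, 153, 154, 154, 152, 144, 125, 102, 93, 92, 91, 92, 90, 84, 71, 64, 73, 107, 141, 152, 154, 154, 154, 150, 142, 142, 152, 156, 156, 155, 155, 155, 155]
```

Run:
```python
from h import *
from scipy.optimize import least_squares
V={c:ctrl.get_image(c) for c in("side","top")};v=V["side"]
x,e=tri(ray(V["side"],(188.4,263.0)),ray(V["top"],(195.7,254.5)));print("shaft top hole",x.round(1),e.round(1))
ax=onz(v,(188.4,263.0),80.5);print("axis by side at z80.5",ax.round(1), "top",onz(V["top"],(195.7,254.5),80.5).round(1))
ux=np.array([.953,-.304,0]);uy=np.array([.304,.953,0])
for z in (106,108,110):
  # points: right band, back band & front band at ring x=0 with half width w
  def f(p):
    o=np.array([p[0],p[1],z])
    r=proj(v,o+25.8*ux);b=proj(v,o+p[2]*uy-2*ux);q=proj(v,o-p[2]*uy-2*ux)
    return [r[0]-275.3,b[1]-175.8,q[1]-185.9]
  s=least_squares(f,[558,38,26]);o=np.r_[s.x[:2],0]
  d=(ax-o);print(z,s.x.round(1),"shaft in ring frame x,y:",(d@ux).round(1),(d@uy).round(1))
```

```text
shaft top hole [561.9  38.6  81. ] 1.0
axis by side at z80.5 [561.   39.3  80.5] top [562.9  38.5  80.5]
106 [564.2  32.7  26.2] shaft in ring frame x,y: -5.1 5.4
108 [563.1  29.2  26.1] shaft in ring frame x,y: -5.1 9.0
110 [562.   25.8  26. ] shaft in ring frame x,y: -5.1 12.6
```

```bash
python3 -m jog '52.5 -1 0.4 -5 0 0 0; 52.5 -2.4 0.8 -10 0 0 0; 52.5 -2.4 0.8 -16 0 0 0; 52.5 -2.4 0.8 -20 0 0 0; 52.5 -2.4 0.8 -20 0 0 0'
python3 - <<'E'
from h import *
s=ctrl.sense();print(s["ee_pos"].round(2),s["wrist_force"].round(2),s["moment"].round(3),s["grip_width"]*85)
v=ctrl.get_image("side");g=cv2.cvtColor(v["img"],cv2.COLOR_RGB2GRAY)
for r in range(180,204): print(r,g[r,248:281].tolist())
E
```

```text
clock: 15.95
ee_pos: [530.3, 48.5, 167.4]
ee_rot: [-180.0, 0.0, 72.2]
wrist_force: [0.0, -0.0, -2.9]
grip_width: 0.531
[530.31  48.53 167.43] [ 0.03 -0.02 -2.9 ] [ 0.065 -0.017 -0.005] 45.145135417687335
180 [90, 85, 72, 64, 63, 64, 78, 116, 145, 152, 151, 151, 151, 153, 152, 151, 148, 147, 147, 148, 150, 152, 152, 152, 152, 152, 154, 153, 154, 154, 155, 155, 156]
181 [97, 91, 74, 65, 64, 65, 79, 114, 142, 146, 142, 138, 139, 139, 137, 134, 129, 129, 130, 130, 135, 139, 143, 147, 150, 151, 153, 153, 154, 154, 155, 155, 156]
182 [120, 109, 83, 66, 63, 64, 73, 102, 125, 126, 116, 109, 108, 108, 105, 103, 101, 101, 100, 101, 105, 111, 119, 130, 138, 145, 150, 153, 154, 154, 154, 155, 156]
183 [145, 130, 94, 69, 63, 63, 64, 75, 87, 90, 88, 85, 88, 93, 101, 108, 114, 116, 111, 106, 101, 95, 97, 103, 112, 127, 141, 150, 153, 155, 154, 155, 155]
184 [151, 136, 99, 69, 65, 64, 67, 74, 84, 98, 102, 98, 100, 111, 127, 138, 145, 146, 142, 136, 130, 122, 112, 102, 96, 107, 125, 142, 152, 154, 155, 155, 155]
185 [152, 137, 98, 69, 65, 71, 89, 107, 114, 120, 118, 110, 108, 121, 143, 152, 154, 154,
[... 2187 characters left out ...]
18, 114, 105, 103, 105, 105, 106, 103, 104, 106, 101, 99, 96, 94, 95, 114, 143, 158, 166, 168, 165, 161]
200 [104, 99, 92, 80, 70, 73, 81, 91, 96, 101, 105, 105, 104, 103, 108, 109, 108, 111, 105, 101, 100, 97, 97, 94, 91, 86, 93, 117, 142, 158, 169, 173, 170]
201 [103, 95, 85, 70, 63, 73, 76, 83, 91, 96, 99, 99, 99, 100, 102, 102, 103, 104, 102, 98, 97, 95, 93, 89, 82, 76, 76, 89, 121, 150, 165, 177, 179]
202 [103, 93, 82, 62, 64, 78, 79, 78, 83, 90, 94, 97, 97, 100, 99, 100, 101, 101, 100, 98, 95, 91, 86, 80, 79, 79, 76, 75, 109, 144, 161, 174, 180]
203 [102, 93, 80, 60, 65, 81, 86, 83, 82, 84, 88, 90, 93, 95, 96, 97, 98, 97, 97, 91, 86, 81, 80, 81, 84, 87, 81, 74, 102, 138, 156, 168, 178]
```

```bash
python3 -m jog '52.5 0 0 -0.6 0 0 0; 52.5 0 0 -1.2 0 0 0; 52.5 0 0 -1.8 0 0 0; 52.5 0 0 -2.4 0 0 0; 52.5 0 0 -2.4 0 0 0'
python3 -m jog '52.5 0 0 -0.6 0 0 0; 52.5 0 0 -1.2 0 0 0; 52.5 0 0 -1.8 0 0 0; 52.5 0 0 -2.2 0 0 0; 52.5 0 0 -2.2 0 0 0'
python3 - <<'E'
from h import *
s=ctrl.sense();print(s["ee_pos"].round(2),s["wrist_force"].round(2),s["moment"].round(3),s["grip_width"]*85)
E
```

```text
clock: 16.62
ee_pos: [530.5, 48.6, 165.5]
ee_rot: [-180.0, 0.0, 72.2]
wrist_force: [0.3, 0.1, -1.7]
grip_width: 0.533
clock: 17.25
ee_pos: [530.6, 48.7, 163.3]
ee_rot: [180.0, -0.0, 72.3]
wrist_force: [-0.0, -0.0, -2.1]
grip_width: 0.534
[530.58  48.71 163.27] [-0.   -0.04 -2.14] [0.204 0.031 0.085] 45.40811541346785
```

```bash
python3 -m jog '52.5 0 0 -0.5 0 0 0; 52.5 0 0 -1 0 0 0; 52.5 0 0 -1.5 0 0 0; 52.5 0 0 -2 0 0 0; 52.5 0 0 -2 0 0 0'
python3 -c "
from h import *
s=ctrl.sense();print(s['ee_pos'].round(2),s['wrist_force'].round(2),s['moment'].round(3))"
python3 -m jog '52.5 0 0 -0.5 0 0 0; 52.5 0 0 -1 0 0 0; 52.5 0 0 -1.5 0 0 0; 52.5 0 0 -1.5 0 0 0; 52.5 0 0 -1.5 0 0 0'
python3 - <<'E'
from h import *
s=ctrl.sense();print(s["ee_pos"].round(2),s["wrist_force"].round(2),s["moment"].round(3),s["grip_width"]*85)
v=ctrl.get_image("side");g=cv2.cvtColor(v["img"],cv2.COLOR_RGB2GRAY)
for r in range(183,204): print(r,g[r,248:281].tolist())
E
```

```text
clock: 17.88
ee_pos: [530.6, 48.8, 161.3]
ee_rot: [180.0, -0.0, 72.3]
wrist_force: [-0.8, 0.7, -0.4]
grip_width: 0.529
[530.6   48.78 161.28] [-0.76  0.67 -0.37] [ 0.549 -0.064  0.056]
clock: 18.5
ee_pos: [530.6, 48.7, 159.8]
ee_rot: [-180.0, -0.0, 72.3]
wrist_force: [0.4, 1.5, 0.0]
grip_width: 0.527
[530.55  48.66 159.78] [0.43 1.54 0.01] [ 0.692 -0.057 -0.001] 44.83665592540221
183 [145, 130, 94, 68, 65, 67, 85, 120, 144, 145, 139, 135, 128, 122, 119, 113, 107, 104, 101, 99, 99, 101, 106, 116, 127, 139, 147, 152, 154, 153, 155, 155, 156]
184 [152, 136, 98, 68, 65, 65, 76, 105, 127, 125, 111, 103, 99, 107, 118, 118, 116, 116, 114, 111, 106, 100, 95, 96, 104, 119, 137, 149, 153, 154, 155, 155, 155]
185 [151, 136, 98, 69, 64, 63, 64, 77, 91, 91, 86, 85, 92, 116, 140, 146, 145, 146, 146, 143, 136, 131, 120, 110, 101, 102, 122, 143, 152, 154, 154, 155, 156]
186 [151, 136, 98, 69, 64, 63, 64, 66, 75, 83, 88, 90, 96, 119, 143, 150, 150, 153, 154, 154, 153, 150, 143, 129, 112, 98, 110, 135, 149, 153, 154, 154, 156]
187 [151, 136, 98, 69, 65, 69, 74, 75, 83, 88, 91, 91, 94, 109, 127, 131, 1
[... 1822 characters left out ...]
10, 116, 117, 113, 102, 102, 104, 100, 98, 97, 97, 97, 97, 96, 95, 94, 97, 116, 144, 158, 165, 168, 165, 161]
200 [104, 98, 92, 81, 71, 73, 81, 90, 97, 102, 105, 105, 104, 102, 104, 108, 103, 99, 99, 98, 98, 97, 96, 94, 91, 92, 100, 119, 142, 158, 169, 173, 170]
201 [102, 95, 85, 70, 63, 73, 77, 83, 91, 97, 98, 99, 99, 100, 101, 103, 101, 100, 100, 98, 98, 96, 93, 90, 86, 86, 88, 93, 122, 150, 166, 177, 179]
202 [102, 93, 81, 62, 65, 79, 78, 78, 84, 90, 95, 97, 98, 99, 100, 99, 100, 100, 99, 98, 94, 91, 86, 81, 82, 87, 84, 78, 109, 143, 160, 174, 180]
203 [102, 93, 80, 60, 66, 83, 86, 82, 82, 84, 89, 90, 93, 95, 97, 97, 98, 97, 96, 91, 86, 81, 80, 80, 85, 90, 84, 75, 103, 138, 156, 168, 178]
```

```bash
python3 -m jog '52.5 0 0 2 0 0 0; 52.5 0 0 4 0 0 0; 52.5 0.5 1.5 4 0 0 0; 52.5 1.1 3.4 4 0 0 0; 52.5 1.1 3.4 4 0 0 0'
python3 -c "
from h import *
s=ctrl.sense();print(s['ee_pos'].round(2),s['wrist_force'].round(2),s['moment'].round(3))"
python3 -m jog '52.5 0 0 -1 0 0 0; 52.5 0 0 -2 0 0 0; 52.5 0 0 -3 0 0 0; 52.5 0 0 -4 0 0 0; 52.5 0 0 -4 0 0 0'
cat > st.py <<'E'
from h import *
v=ctrl.get_image("side");s=ctrl.sense();print(s["ee_pos"].round(2),s["wrist_force"].round(2),s["moment"].round(3),round(s["grip_width"]*85,1))
g=cv2.cvtColor(v["img"],cv2.COLOR_RGB2GRAY)
d=cv2.resize(g[165:215,248:285],None,fx=4,fy=4,interpolation=cv2.INTER_CUBIC)
import sys
if len(sys.argv)>1:
  for r in range(int(sys.argv[1]),int(sys.argv[2])): print(r,g[r,250:280].tolist())
E
python3 st.py 182 200
```

```text
clock: 19.18
ee_pos: [531.6, 52.1, 163.6]
ee_rot: [-180.0, 0.0, 72.3]
wrist_force: [0.9, 0.3, -2.0]
grip_width: 0.529
[531.58  52.06 163.61] [ 0.89  0.25 -1.96] [0.019 0.055 0.016]
clock: 19.8
ee_pos: [531.6, 51.9, 159.7]
ee_rot: [-180.0, 0.0, 72.2]
wrist_force: [0.6, -0.2, -2.2]
grip_width: 0.533
[531.65  51.99 159.76] [ 0.43 -1.19 -1.89] [0.047 0.023 0.013] 44.9
182 [88, 69, 64, 62, 73, 111, 145, 151, 150, 151, 151, 151, 150, 148, 146, 144, 145, 147, 147, 148, 151, 153, 153, 153, 153, 153, 153, 154, 155, 156]
183 [103, 73, 63, 64, 73, 106, 138, 144, 139, 137, 138, 138, 136, 132, 128, 125, 126, 129, 129, 131, 137, 143, 148, 151, 152, 153, 154, 154, 155, 155]
184 [107, 74, 64, 63, 67, 91, 117, 123, 112, 109, 110, 117, 125, 127, 126, 121, 116, 114, 107, 106, 110, 119, 132, 142, 147, 151, 153, 154, 155, 155]
185 [108, 74, 65, 64, 62, 70, 82, 87, 87, 88, 95, 116, 137, 145, 145, 144, 138, 132, 122, 113, 105, 100, 107, 121, 137, 148, 153, 154, 155, 156]
186 [107, 74, 64, 63, 64, 69, 74, 82, 87, 89, 94, 111, 132, 141, 148, 151, 152, 150, 147, 142, 130, 113, 101, 103, 118, 137, 150, 154, 15
[... 1112 characters left out ...]
149, 155, 156, 156, 156]
195 [146, 134, 107, 84, 79, 81, 79, 79, 79, 78, 78, 79, 78, 81, 81, 81, 83, 83, 84, 85, 86, 89, 91, 99, 125, 149, 156, 156, 156, 157]
196 [150, 142, 125, 99, 89, 89, 90, 90, 89, 88, 89, 86, 87, 89, 91, 92, 95, 97, 94, 92, 92, 92, 93, 101, 128, 154, 158, 157, 156, 156]
197 [141, 130, 115, 98, 93, 93, 93, 95, 94, 96, 98, 95, 96, 97, 98, 97, 98, 99, 96, 94, 95, 94, 95, 102, 132, 159, 163, 161, 158, 157]
198 [123, 108, 97, 92, 92, 94, 94, 95, 97, 103, 107, 100, 97, 98, 98, 97, 97, 97, 96, 96, 96, 95, 95, 100, 126, 157, 166, 166, 163, 159]
199 [103, 92, 85, 83, 88, 93, 95, 97, 99, 106, 112, 102, 97, 98, 98, 98, 98, 97, 96, 96, 97, 96, 94, 94, 113, 141, 157, 166, 168, 165]
```

```bash
python3 -m jog '52.5 0 0 -0.8 0 0 0; 52.5 0 0 -1.6 0 0 0; 52.5 0 0 -2.4 0 0 0; 52.5 0 0 -3 0 0 0; 52.5 0 0 -3 0 0 0'
python3 st.py
python3 -m jog '52.5 0 0 -0.8 0 0 0; 52.5 0 0 -1.6 0 0 0; 52.5 0 0 -2.4 0 0 0; 52.5 0 0 -3 0 0 0; 52.5 0 0 -3 0 0 0'
python3 st.py
```

```text
clock: 20.48
ee_pos: [531.6, 52.0, 156.7]
ee_rot: [-180.0, 0.0, 72.2]
wrist_force: [0.0, -0.5, -2.3]
grip_width: 0.533
[531.64  51.97 156.75] [ 0.66  0.6  -2.32] [0.001 0.032 0.022] 45.3
clock: 21.15
ee_pos: [531.6, 52.0, 153.7]
ee_rot: [-180.0, 0.0, 72.2]
wrist_force: [-0.4, -0.1, -2.1]
grip_width: 0.533
[531.66  51.99 153.77] [-0.19  0.22 -1.97] [0.018 0.033 0.031] 45.4
```

```bash
python3 -m jog '52.5 0 0 -0.8 0 0 0; 52.5 0 0 -1.6 0 0 0; 52.5 0 0 -2.4 0 0 0; 52.5 0 0 -2.8 0 0 0; 52.5 0 0 -2.8 0 0 0'
python3 st.py
python3 -m jog '52.5 0 0 -0.6 0 0 0; 52.5 0 0 -1.2 0 0 0; 52.5 0 0 -1.8 0 0 0; 52.5 0 0 -2 0 0 0; 52.5 0 0 -2 0 0 0'
python3 st.py
```

```text
clock: 21.82
ee_pos: [531.7, 52.0, 150.9]
ee_rot: [-180.0, 0.0, 72.2]
wrist_force: [0.2, 0.3, -2.3]
grip_width: 0.53
[531.65  51.95 150.96] [ 0.04  0.37 -2.51] [0.004 0.033 0.013] 45.1
clock: 22.5
ee_pos: [531.8, 51.9, 149.1]
ee_rot: [180.0, -0.0, 72.2]
wrist_force: [-0.5, -0.4, 0.6]
grip_width: 0.527
[531.74  51.96 149.1 ] [ 0.64 -0.9   0.17] [-0.027  0.034 -0.035] 45.3
```

```bash
python3 -m jog '52.5 0 0 -0.5 0 0 0; 52.5 0 0 -1 0 0 0; 52.5 0 0 -1.5 0 0 0; 52.5 0 0 -2 0 0 0; 52.5 0 0 -2 0 0 0'
python3 st.py
python3 -m jog '52.5 0 0 -0.4 0 0 0; 52.5 0 0 -0.8 0 0 0; 52.5 0 0 -1 0 0 0; 52.5 0 0 -1 0 0 0; 52.5 0 0 -1 0 0 0'
python3 st.py
```

```text
clock: 23.18
ee_pos: [531.7, 51.9, 147.0]
ee_rot: [180.0, 0.0, 72.2]
wrist_force: [-1.1, -1.5, 2.4]
grip_width: 0.531
[531.69  51.98 147.01] [-0.21  0.72  1.83] [-0.042  0.051  0.035] 45.0
clock: 23.85
ee_pos: [531.7, 52.0, 146.0]
ee_rot: [180.0, 0.0, 72.2]
wrist_force: [-0.2, -0.3, 2.5]
grip_width: 0.529
[531.66  51.97 146.01] [-0.04 -0.88  2.5 ] [ 0.044  0.076 -0.04 ] 45.1
```

```bash
python3 -m jog '52.5 0 0 -0.3 0 0 0; 52.5 0 0 -0.6 0 0 0; 52.5 0 0 -0.8 0 0 0; 52.5 0 0 -0.8 0 0 0; 52.5 0 0 -0.8 0 0 0'
python3 st.py
python3 -m jog '52.5 0 0 -0.2 0 0 0; 52.5 0 0 -0.4 0 0 0; 52.5 0 0 -0.6 0 0 0; 52.5 0 0 -0.6 0 0 0; 52.5 0 0 -0.6 0 0 0'
python3 st.py
```

```text
clock: 24.52
ee_pos: [531.7, 52.0, 145.2]
ee_rot: [180.0, -0.0, 72.2]
wrist_force: [0.2, -0.8, 3.4]
grip_width: 0.534
[531.65  52.   145.17] [-0.27 -0.96  3.59] [-0.027  0.089  0.021] 44.9
clock: 25.2
ee_pos: [531.7, 52.0, 144.6]
ee_rot: [-180.0, -0.0, 72.3]
wrist_force: [-0.7, 0.1, 3.4]
grip_width: 0.528
[531.61  52.02 144.52] [-0.76 -0.36  2.05] [ 0.068  0.056 -0.007] 45.1
```

```bash
python3 -m jog '52.5 0 0 -0.3 0 0 0; 52.5 0 0 -0.6 0 0 0; 52.5 0 0 -0.8 0 0 0; 52.5 0 0 -0.8 0 0 0; 52.5 0 0 -0.8 0 0 0'
python3 st.py;python3 st.py;python3 st.py
```

```text
clock: 25.88
ee_pos: [531.9, 52.0, 144.0]
ee_rot: [180.0, -0.0, 72.2]
wrist_force: [-0.1, 0.4, 5.3]
grip_width: 0.53
[531.84  51.94 144.04] [-0.23  0.46  4.29] [0.093 0.132 0.06 ] 45.1
[531.86  52.   144.  ] [-0.94  0.65  5.13] [0.044 0.104 0.07 ] 45.3
[531.88  51.93 144.04] [-0.74 -0.29  5.57] [0.049 0.072 0.06 ] 45.3
```

```bash
python3 -m jog '54 -0.3 0.1 -0.2 0 0 0; 56 -0.8 0.3 -0.5 0 0 0; 58 -1.4 0.5 -0.8 0 0 0; 60 -2 0.7 -1.2 0 0 0; 60 -2 0.7 -1.2 0 0 0'
python3 st.py; python3 st.py
```

```text
clock: 26.65
ee_pos: [530.2, 52.4, 143.1]
ee_rot: [179.9, -0.0, 72.2]
wrist_force: [-0.5, -1.1, 7.5]
grip_width: 0.603
[530.24  52.32 143.12] [-0.44 -1.21  8.12] [-0.191 -0.022 -0.015] 51.1
[530.28  52.35 143.13] [-1.03 -0.11  6.9 ] [-0.168 -0.007 -0.069] 50.7
```

```bash
python3 -m jog '62 -0.5 0.15 -0.1 0 0 0; 64 -1 0.3 -0.3 0 0 0; 66 -1.6 0.5 -0.5 0 0 0; 68 -2.2 0.7 -0.7 0 0 0; 68 -2.2 0.7 -0.7 0 0 0'
python3 st.py; python3 st.py
```

```text
clock: 27.38
ee_pos: [527.3, 53.1, 141.8]
ee_rot: [-180.0, 0.0, 72.2]
wrist_force: [-1.2, -3.2, 4.0]
grip_width: 0.682
[527.28  53.08 141.77] [-0.65 -3.42  3.38] [-0.854  0.063 -0.074] 57.6
[527.29  53.09 141.78] [-0.02 -3.32  4.02] [-0.859  0.088 -0.005] 57.4
```

```bash
python3 -m jog '70 -0.4 -0.3 -0.2 0 0 0; 72 -0.8 -0.5 -0.4 0 0 0; 74 -1.1 -0.8 -0.6 0 0 0; 75 -1.3 -1 -0.7 0 0 0; 75 -1.3 -1 -0.7 0 0 0'
python3 st.py; python3 st.py 182 208
```

```text
clock: 28.1
ee_pos: [526.2, 52.9, 141.2]
ee_rot: [-180.0, -0.0, 72.3]
wrist_force: [0.4, 1.4, 3.3]
grip_width: 0.753
[526.26  52.83 141.19] [0.23 1.42 2.11] [ 0.531 -0.18  -0.007] 63.8
[526.25  52.81 141.19] [0.31 1.95 1.27] [ 0.566 -0.143  0.003] 63.7
182 [72, 62, 62, 74, 113, 146, 153, 153, 152, 153, 153, 154, 155, 155, 154, 154, 155, 155, 153, 154, 154, 154, 154, 153, 153, 153, 154, 154, 154, 155]
183 [79, 62, 61, 74, 112, 145, 153, 153, 152, 151, 153, 154, 154, 155, 155, 154, 154, 155, 154, 153, 154, 154, 154, 153, 153, 153, 154, 154, 154, 155]
184 [85, 63, 62, 73, 108, 141, 153, 150, 148, 147, 151, 154, 154, 155, 155, 154, 154, 155, 154, 154, 153, 154, 154, 154, 153, 153, 154, 154, 155, 155]
185 [89, 63, 63, 71, 101, 134, 145, 140, 134, 136, 148, 154, 154, 154, 154, 155, 154, 155, 155, 155, 153, 153, 154, 155, 155, 153, 153, 154, 155, 156]
186 [91, 64, 63, 70, 94, 124, 132, 120, 109, 117, 138, 148, 150, 151, 150, 152, 155, 155, 155, 155, 154, 154, 154, 155, 155, 154, 154, 153, 154, 155]
187 [91, 65, 64, 67, 83, 106, 110, 100, 94, 100, 117, 131, 132, 131, 133, 141, 151, 155, 155,
[... 2099 characters left out ...]
, 89, 84, 82, 78, 75, 108, 143, 160, 174]
203 [80, 60, 65, 82, 88, 94, 101, 96, 94, 94, 95, 95, 98, 98, 98, 98, 97, 94, 92, 89, 87, 85, 86, 88, 82, 75, 103, 138, 156, 168]
204 [82, 62, 63, 80, 91, 101, 107, 99, 93, 87, 86, 90, 92, 92, 91, 92, 91, 88, 86, 88, 93, 92, 91, 90, 83, 79, 105, 139, 154, 167]
205 [87, 73, 61, 71, 84, 94, 101, 101, 97, 90, 85, 86, 88, 86, 87, 90, 91, 91, 91, 95, 99, 95, 92, 87, 81, 90, 120, 145, 160, 174]
206 [94, 89, 78, 73, 79, 89, 93, 96, 95, 94, 93, 96, 97, 93, 95, 100, 100, 97, 95, 95, 95, 91, 86, 83, 87, 111, 136, 151, 164, 175]
207 [112, 114, 114, 106, 96, 89, 89, 91, 93, 93, 95, 97, 97, 97, 97, 99, 98, 97, 95, 92, 90, 87, 89, 99, 118, 134, 146, 157, 169, 168]
```

```bash
python3 -m jog '76 0 0.2 0 0 0 0; 76 0 0.3 0.5 0 0 0; 76 0 0.3 1 0 0 0; 76 0 0.3 1.5 0 0 0; 76 0 0.3 2 0 0 0'
python3 st.py
python3 -m jog '76 0 0 0.8 0 0 0; 76 0 0 1.6 0 0 0; 76 0 0 2.4 0 0 0; 76 0 0 3.2 0 0 0; 76 0 0 4 0 0 0'
python3 st.py
```

```text
clock: 28.82
ee_pos: [525.9, 52.9, 142.9]
ee_rot: [-180.0, 0.0, 72.3]
wrist_force: [1.3, 2.2, -2.7]
grip_width: 0.762
[525.92  52.92 142.94] [ 0.12  2.26 -2.36] [ 0.714 -0.204 -0.025] 64.3
clock: 29.5
ee_pos: [526.1, 52.4, 147.3]
ee_rot: [180.0, 0.0, 72.2]
wrist_force: [0.5, 0.5, -0.5]
grip_width: 0.761
[526.13  52.26 147.4 ] [ 0.22  0.69 -1.26] [ 0.167  0.016 -0.   ] 64.5
```

```bash
python3 -m jog '76 0 0 1.5 0 0 0; 76 0 0 3 0 0 0; 76 0 0 5 0 0 0; 76 0 0 8 0 0 0; 76 0 0 12 0 0 0'
python3 - <<'E'
from h import *
v=ctrl.get_image("side");s=ctrl.sense();print(s["ee_pos"].round(2),s["wrist_force"].round(2),s["moment"].round(3),round(s["grip_width"]*85,1))
save({"img":cv2.resize(v["img"][120:220,225:305],(640,800)[::1] if 0 else (480,600),interpolation=2)},"t10.png")
E
```

```text
clock: 30.18
ee_pos: [526.1, 52.6, 159.4]
ee_rot: [-180.0, 0.0, 72.2]
wrist_force: [-0.4, 0.3, -1.6]
grip_width: 0.763
[526.45  52.67 159.96] [ 0.88 -0.23 -0.73] [0.035 0.004 0.069] 64.6
```

View pics/t10.png

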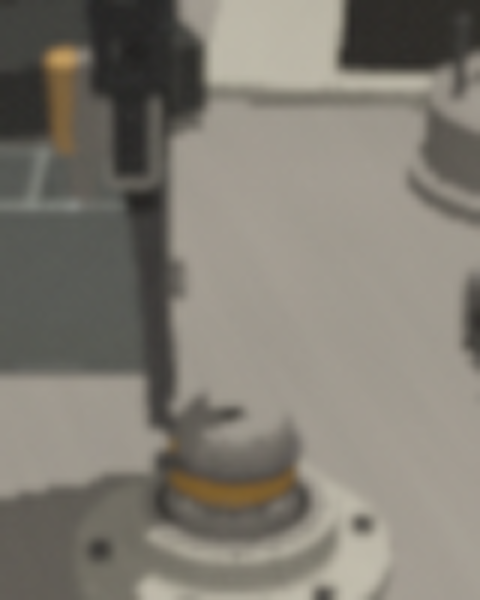

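```bash
python3 -m jog '76 0 0 12 0 0 0; 76 0 0 26 0 0 0; 76 0 0 42 0 0 0; 76 0 2 56 0 0 0; 76 0 5 62 0 0 0'
python3 - <<'E'
from h import *
V={c:ctrl.get_image(c) for c in("side","top")};v=V["top"]
print(ctrl.sense()["ee_pos"],ctrl.sense()["wrist_force"])
print("rim",onz(v,(227,157.6),95),"floor net",[onz(v,a,4).round(1) for a in((228.3,168.5),(230.1,165.9))])
print("side net",[onz(V["side"],a,4).round(1) for a in((170.8,224.2),(170.4,223.5))])
for c in V:
  r=ctrl.place_of(c,"caddy_bay"); 
  if r: print(c,r[0],onz(V[c],r[0]["at"],4).round(1))
  r=ctrl.place_of(c,"pliers_pivot"); 
  if r: print(c,r[0])
g=cv2.cvtColor(cv2.imread("pics/top0.png"),cv2.COLOR_BGR2GRAY)
print("rows 180-246, cols 138-192")
for r in range(182,248,3): print(r,g[r,138:192:1].tolist())
E
```

```text
clock: 30.85
ee_pos: [526.6, 57.9, 222.5]
ee_rot: [179.9, -0.0, 72.2]
wrist_force: [0.1, -0.1, -1.6]
grip_width: 0.759
[526.44645195  58.34307502 221.90009267] [ 0.89992433  0.13017288 -1.66353084]
rim [488.87958607 276.20717017  95.        ] floor net [array([493.5, 266.9,   4. ]), array([488.9, 273.7,   4. ])]
side net [array([504.2, 307.7,   4. ]), array([502.5, 311.1,   4. ])]
side {'at': [171.9, 224.7], 'conf': 0.8} [504.5 299.7   4. ]
side {'at': [139.3, 249.1], 'conf': 0.62}
top {'at': [230.2, 167.8], 'conf': 0.62} [488.6 268.7   4. ]
rows 180-246, cols 138-192
182 [130, 130, 129, 127, 125, 128, 129, 126, 131, 128, 128, 130, 130, 130, 129, 129, 123, 127, 127, 125, 126, 128, 129, 126, 127, 124, 127, 128, 125, 124, 127, 127, 126, 128, 126, 125, 121, 124, 125, 123, 125, 125, 125, 123, 120, 124, 124, 122, 121, 124, 120, 123, 122, 123]
185 [128, 125, 128, 129, 128, 128, 128, 129, 125, 127, 128, 129, 126, 127, 120, 118, 108, 101, 105, 105, 108, 116, 117, 116, 113, 104, 101, 106, 111, 119, 121, 126, 123, 127, 125, 124, 123, 124, 126, 123, 126, 125, 125, 126, 127, 126, 124, 127, 125, 
[... 4379 characters left out ...]
, 100, 107, 107, 112, 114, 114, 113, 113, 115, 113, 115, 114, 107, 89, 66, 51, 48, 50, 52, 58, 74, 97, 114, 122, 122, 123, 123, 123, 120, 125, 122, 124, 124, 118, 121, 118, 121]
242 [128, 127, 128, 128, 128, 127, 128, 125, 128, 127, 128, 123, 121, 116, 120, 118, 115, 108, 98, 94, 85, 84, 88, 89, 91, 92, 94, 92, 92, 83, 62, 52, 49, 51, 50, 52, 75, 97, 118, 122, 123, 125, 124, 124, 123, 123, 120, 123, 124, 124, 123, 122, 124, 120]
245 [129, 126, 126, 124, 125, 125, 125, 123, 125, 126, 127, 124, 124, 125, 127, 126, 125, 126, 122, 122, 125, 122, 123, 124, 120, 116, 117, 112, 100, 98, 96, 93, 88, 82, 78, 88, 103, 119, 123, 122, 123, 122, 122, 122, 123, 126, 123, 123, 124, 121, 125, 121, 124, 122]
```

```bash
python3 -m jog '76 -10 20 0 0 0 0; 76 -25 50 0 0 0 0; 76 -38 95 0 0 0 0; 76 -41 145 0 0 0 0; 76 -41 190 0 0 0 0'
python3 -m jog '76 0 20 0 0 0 0; 76 0 28 0 0 0 0; 76 0 28 0 0 0 0; 76 0 28 0 0 0 0; 76 0 28 0 0 0 0'
python3 - <<'E'
from h import *
V={c:ctrl.get_image(c) for c in("side","top")}
s=ctrl.sense();print(s["ee_pos"],s["wrist_force"],s["grip_width"])
for l in("pliers_pivot","caddy_bay"):
  R=[]
  for c in V:
    r=ctrl.place_of(c,l)
    if r: R.append(ray(V[c],r[0]["at"]));print(l,c,np.round(r[0]["at"],1),round(r[0]["conf"],2), onz(V[c],r[0]["at"],228 if l[0]=="p" else 4).round(1))
  if len(R)==2: print(tri(*R))
a=V["side"]["img"][85:200,180:290];b=V["top"]["img"][170:250,125:205]
save({"img":np.hstack([cv2.resize(a,(400,418),interpolation=2),cv2.resize(b,(400,418),interpolation=2)])},"t11.png")
for n,z in(("orange",150),("o",170)): print(onz(V["side"],(127.5,235.5),z).round(0))
E
```

```text
clock: 31.78
ee_pos: [484.5, 249.3, 220.8]
ee_rot: [-180.0, 0.0, 72.3]
wrist_force: [0.5, 0.6, -2.4]
grip_width: 0.76
clock: 32.4
ee_pos: [485.5, 274.4, 221.4]
ee_rot: [180.0, 0.0, 72.1]
wrist_force: [0.3, -0.3, -1.2]
grip_width: 0.764
[485.39581804 274.9000769  221.37196224] [-0.05924199 -0.01084626 -1.35895249] 0.7579996746671591
pliers_pivot side [114.5 215.1] 0.68 [472.5 208.6 228. ]
caddy_bay side [171.9 223.8] 0.84 [501.6 300.4   4. ]
[545. 303. 150.]
[535. 250. 170.]
```

Run:
```python
from h import *
V={c:ctrl.get_image(c) for c in("side",)};v=V["side"]
ux=np.array([np.cos(np.radians(-16)),np.sin(np.radians(-16)),0]);uy=np.array([-ux[1],ux[0],0])
for b in ([488,276,0],[490,270,0]):
  b=np.array(b,float)
  print([ (n,proj(v,b+i*ux+j*uy+[0,0,z]).round(1).tolist()) for n,i,j,z in(("FL top",-33,-37,95),("FR top",99,-37,95),("FL bot",-33,-37,0),("FR bot",99,-37,0),("BL top",-33,37,95))])
g=cv2.cvtColor(cv2.imread("pics/side0.png"),cv2.COLOR_BGR2GRAY)
print("cols@row165",list(enumerate(g[165,204:260].tolist(),204)))
for c in(214,225,248): print("rows@col",c,list(enumerate(g[138:188,c].tolist(),138)))
```

```text
[('FL top', [206.8, 154.5]), ('FR top', [251.4, 154.9]), ('FL bot', [209.0, 182.5]), ('FR bot', [251.6, 183.1]), ('BL top', [210.2, 144.5])]
[('FL top', [207.7, 155.2]), ('FR top', [252.5, 155.7]), ('FL bot', [209.9, 183.4]), ('FR bot', [252.7, 183.9]), ('BL top', [211.1, 145.2])]
cols@row165 [(204, 156), (205, 156), (206, 157), (207, 156), (208, 141), (209, 111), (210, 89), (211, 87), (212, 88), (213, 87), (214, 88), (215, 88), (216, 88), (217, 88), (218, 89), (219, 89), (220, 89), (221, 88), (222, 89), (223, 88), (224, 88), (225, 89), (226, 89), (227, 89), (228, 90), (229, 90), (230, 89), (231, 90), (232, 90), (233, 90), (234, 91), (235, 90), (236, 90), (237, 89), (238, 90), (239, 90), (240, 90), (241, 90), (242, 90), (243, 90), (244, 90), (245, 90), (246, 91), (247, 90), (248, 90), (249, 89), (250, 87), (251, 88), (252, 99), (253, 125), (254, 151), (255, 157), (256, 157), (257, 158), (258, 157), (259, 156)]
rows@col 214 [(138, 45), (139, 46), (140, 46), (141, 46), (142, 48), (143, 59), (144, 75), (145, 87), (146, 87), (147, 86), (148, 86), (149, 86), (150, 86), (151, 86), (152, 89
[... 840 characters left out ...]
, (177, 88), (178, 89), (179, 89), (180, 89), (181, 96), (182, 121), (183, 146), (184, 153), (185, 154), (186, 153), (187, 153)]
rows@col 248 [(138, 37), (139, 35), (140, 36), (141, 37), (142, 35), (143, 36), (144, 37), (145, 36), (146, 36), (147, 38), (148, 36), (149, 36), (150, 45), (151, 69), (152, 90), (153, 102), (154, 105), (155, 94), (156, 88), (157, 88), (158, 89), (159, 88), (160, 89), (161, 89), (162, 88), (163, 89), (164, 88), (165, 90), (166, 90), (167, 90), (168, 89), (169, 90), (170, 90), (171, 90), (172, 90), (173, 89), (174, 90), (175, 89), (176, 89), (177, 89), (178, 88), (179, 89), (180, 91), (181, 99), (182, 122), (183, 148), (184, 155), (185, 154), (186, 154), (187, 154)]
```

```bash
python3 -m jog '76 1 3 -10 0 0 0; 76 1 3 -22 0 0 0; 76 1 3 -36 0 0 0; 76 1 3 -48 0 0 0; 76 1 3 -54 0 0 0'
python3 -m jog '76 0 0 -6 0 0 0; 76 0 0 -12 0 0 0; 76 0 0 -18 0 0 0; 76 0 0 -24 0 0 0; 76 0 0 -30 0 0 0'
python3 -c "
from h import *
s=ctrl.sense();print(s['ee_pos'].round(1),s['wrist_force'].round(2),s['moment'].round(3))"
```

```text
clock: 33.38
ee_pos: [485.7, 278.4, 166.0]
ee_rot: [-179.9, 0.1, 72.2]
wrist_force: [-0.9, -0.4, -1.5]
grip_width: 0.758
clock: 34.0
ee_pos: [486.2, 278.7, 136.8]
ee_rot: [180.0, -0.0, 72.3]
wrist_force: [0.7, -0.9, -1.2]
grip_width: 0.762
[486.2 278.7 136.8] [ 0.71 -0.89 -1.21] [-0.036  0.057  0.039]
```

```bash
python3 -m jog '76 0 0 -7 0 0 0; 76 0 0 -14 0 0 0; 76 0 0 -21 0 0 0; 76 0 0 -28 0 0 0; 76 0 0 -33 0 0 0'
python3 -m jog '76 0 0 -2 0 0 0; 76 0 0 -4 0 0 0; 76 0 0 -6 0 0 0; 76 0 0 -8 0 0 0; 76 0 0 -10 0 0 0'
python3 -c "
from h import *
s=ctrl.sense();print(s['ee_pos'].round(1),s['wrist_force'].round(2),s['moment'].round(3))"
```

```text
clock: 34.62
ee_pos: [486.1, 278.6, 103.7]
ee_rot: [-180.0, 0.0, 72.3]
wrist_force: [-1.1, -0.6, -2.7]
grip_width: 0.76
clock: 35.25
ee_pos: [486.2, 278.7, 94.1]
ee_rot: [180.0, -0.0, 72.3]
wrist_force: [-0.4, 0.5, -1.6]
grip_width: 0.764
[486.2 278.7  94.1] [-0.43  0.54 -1.61] [ 0.002 -0.037 -0.008]
```

```bash
python3 -m jog '76 0 0 -1 0 0 0; 76 0 0 -2 0 0 0; 76 0 0 -3 0 0 0; 76 0 0 -4 0 0 0; 76 0 0 -4.5 0 0 0'
python3 -m jog '76 0 0 -0.7 0 0 0; 76 0 0 -1.4 0 0 0; 76 0 0 -2 0 0 0; 76 0 0 -2.5 0 0 0; 76 0 0 -2.5 0 0 0'
python3 -c "
from h import *
s=ctrl.sense();print(s['ee_pos'].round(1),s['wrist_force'].round(2),s['moment'].round(3))"
```

```text
clock: 35.88
ee_pos: [486.1, 278.6, 89.6]
ee_rot: [-180.0, 0.0, 72.2]
wrist_force: [0.4, -0.4, -2.1]
grip_width: 0.755
clock: 36.5
ee_pos: [486.1, 278.6, 87.1]
ee_rot: [-180.0, 0.0, 72.2]
wrist_force: [-0.8, -0.0, -1.1]
grip_width: 0.761
[486.1 278.6  87.1] [-0.76 -0.01 -1.12] [-0.042  0.001 -0.022]
```

```bash
python3 -m jog '76 0 0 -0.7 0 0 0; 76 0 0 -1.4 0 0 0; 76 0 0 -2 0 0 0; 76 0 0 -2.5 0 0 0; 76 0 0 -2.5 0 0 0'
python3 -c "
from h import *
s=ctrl.sense();print(s['ee_pos'].round(1),s['wrist_force'].round(2),s['moment'].round(3))"
python3 -m jog '76 0 0 -0.5 0 0 0; 76 0 0 -1 0 0 0; 76 0 0 -1.5 0 0 0; 76 0 0 -1.5 0 0 0; 76 0 0 -1.5 0 0 0'
python3 -c "
from h import *
s=ctrl.sense();print(s['ee_pos'].round(1),s['wrist_force'].round(2),s['moment'].round(3))"
```

```text
clock: 37.12
ee_pos: [486.9, 278.7, 85.7]
ee_rot: [179.9, -0.1, 72.2]
wrist_force: [-0.8, -0.9, 8.0]
grip_width: 0.76
[486.9 278.7  85.7] [-0.77 -0.89  7.97] [-0.408  0.199  0.026]
clock: 37.75
ee_pos: [487.7, 279.4, 85.1]
ee_rot: [179.8, -0.2, 72.2]
wrist_force: [-0.4, -1.0, 12.9]
grip_width: 0.761
[487.7 279.4  85.1] [-0.36 -0.97 12.94] [-0.252  0.258  0.034]
```

```bash
python3 -m jog '76 0 0 1 0 0 0; 77 0 0 2 0 0 0; 79 0 0 2 0 0 0; 82 0 0 1.5 0 0 0; 88 0 0 1 0 0 0'
python3 -m jog '95 0 0 0 0 0 0; 100 0 0 0 0 0 0; 100 0 0 0 0 0 0; 100 0 0 0 0 0 0; 100 0 0 0 0 0 0'
python3 - <<'E'
from h import *
V,o=both(["pliers_pivot","ring"])
s=ctrl.sense();print(s['ee_pos'].round(1),s['wrist_force'].round(2))
for c in V:
  for l in("ring","pliers_pivot"):
    r=ctrl.cut_out(c,l)
    for q in r[:2]: print(l,c,np.round(q["box"],1),round(q["conf"],2))
E
```

```text
clock: 38.38
ee_pos: [485.9, 278.4, 83.8]
ee_rot: [-180.0, 0.0, 72.2]
wrist_force: [-0.1, -1.1, -0.0]
grip_width: 0.88
clock: 39.0
ee_pos: [486.1, 278.7, 84.2]
ee_rot: [-180.0, 0.0, 72.2]
wrist_force: [-0.2, -0.5, -0.2]
grip_width: 1.001
pliers_pivot {'side': {'at': [157.0, 215.9], 'conf': 0.41}}
ring {'top': {'at': [195.2, 255.3], 'conf': 0.43}}
[486.1 278.7  84.2] [ 0.11 -0.84 -0.18]
ring top [244.1 195.1 260.  211.6] 0.5
```

```bash
python3 -m jog '100 0 0 5 0 0 0; 100 0 0 12 0 0 0; 100 0 0 20 0 0 0; 100 0 0 30 0 0 0; 100 0 0 40 0 0 0'
python3 -m jog '100 0 0 15 0 0 0; 100 0 0 35 0 0 0; 100 0 0 60 0 0 0; 100 0 0 90 0 0 0; 100 0 0 120 0 0 0'
python3 -m jog '100 -10 30 10 0 0 0; 100 -30 70 10 0 0 0; 100 -60 110 10 0 0 0; 100 -90 150 10 0 0 0; 100 -120 180 10 0 0 0'
python3 - <<'E'
from h import *
V,o=both(["pliers_pivot","ring"])
for c in V: save(V[c],c+"_end.png")
print(onz(V["top"],ctrl.place_of("top","ring")[0]["at"],61) if ctrl.place_of("top","ring") else 0)
for c in V:
  for l in("ring","pliers_pivot"):
    for q in ctrl.cut_out(c,l)[:2]: print(l,c,np.round(q["box"],1),round(q["conf"],2))
# top view: spindle grey & hue around
im=V["top"]["img"];g=cv2.cvtColor(im,cv2.COLOR_RGB2GRAY)
for r in range(184,216): print(r,g[r,238:274].tolist())
s=cv2.cvtColor(V["side"]["img"],cv2.COLOR_RGB2GRAY);print("side")
for r in range(190,208): print(r,s[r,248:280].tolist())
E
```

```text
clock: 40.12
ee_pos: [486.2, 278.7, 125.1]
ee_rot: [180.0, -0.0, 72.2]
wrist_force: [0.2, -0.4, 0.7]
grip_width: 0.998
clock: 40.75
ee_pos: [486.0, 278.6, 246.0]
ee_rot: [180.0, -0.0, 72.2]
wrist_force: [-0.1, 0.1, 0.3]
grip_width: 0.997
clock: 41.38
ee_pos: [364.7, 460.3, 254.9]
ee_rot: [-180.0, -0.0, 72.3]
wrist_force: [-0.6, 0.2, 0.5]
grip_width: 1.0
pliers_pivot [482.1 273.2  77. ] err 1.6 [('side', [155.5, 217.4], 0.57), ('top', [229.7, 160.4], 0.53)]
ring [559.5  40.6  66.4] err 5.4 [('side', [193.3, 260.2], 0.64), ('top', [195.8, 254.1], 0.64)]
[565.7128508   39.77407102  61.        ]
pliers_pivot side [202.2 122.3 219.8 150.4] 0.61
184 [166, 168, 166, 171, 169, 168, 169, 169, 172, 170, 171, 162, 158, 156, 148, 148, 149, 147, 143, 145, 151, 155, 157, 162, 165, 170, 172, 168, 167, 170, 171, 172, 170, 172, 167, 171]
185 [158, 166, 167, 168, 169, 170, 169, 168, 164, 163, 158, 152, 143, 132, 129, 129, 125, 126, 125, 128, 132, 137, 143, 148, 156, 164, 170, 165, 167, 170, 172, 171, 170, 172, 169, 173]
186 [139, 159, 165, 169, 169, 172, 170, 160, 151, 145, 141, 130, 121, 109, 108, 10
[... 7208 characters left out ...]
, 87, 73, 85, 91, 96, 97, 92, 91, 93, 95, 96, 97, 98, 99, 97, 96, 92, 90, 90, 97, 103, 101, 99, 87, 75, 101, 137, 154, 167]
204 [168, 152, 125, 83, 68, 81, 92, 103, 106, 97, 92, 86, 85, 88, 90, 92, 91, 91, 90, 86, 84, 91, 106, 114, 108, 97, 84, 78, 105, 138, 153, 165]
205 [171, 153, 125, 90, 71, 74, 86, 95, 100, 101, 95, 89, 86, 86, 87, 86, 86, 89, 91, 90, 90, 96, 104, 102, 98, 92, 82, 88, 118, 144, 159, 173]
206 [173, 163, 141, 119, 102, 84, 82, 87, 93, 96, 95, 93, 92, 95, 96, 93, 94, 98, 99, 97, 94, 95, 96, 93, 89, 87, 89, 111, 134, 149, 163, 174]
207 [167, 169, 155, 143, 132, 114, 97, 90, 88, 90, 92, 94, 94, 96, 97, 96, 96, 99, 98, 97, 94, 92, 90, 88, 89, 99, 116, 132, 144, 155, 167, 167]
```

Run:
```python
from h import *
V={c:ctrl.get_image(c) for c in("side","top")};v=V["side"]
ux=np.array([.953,-.304,0]);uy=np.array([.304,.953,0])
for z in(62,64,68):
  o=np.array([561.5,39,z]);print(z,"front",[proj(v,o-26.5*(np.cos(t)*uy-np.sin(t)*ux)).round(1).tolist() for t in(-.6,0,.6)],"lugs",[proj(v,o-27.8*ux+k*14.9*uy).round(1).tolist() for k in(1,-1)],"top",[proj(V["top"],o-27.8*ux+k*14.9*uy).round(1).tolist() for k in(1,-1)])
g=cv2.cvtColor(v["img"],cv2.COLOR_RGB2GRAY).astype(float)
for c in range(254,273,2):
  w=g[195:204,c];i=int(w.argmin());print(c,195+i,end="; ")
hs=cv2.cvtColor(v["img"],cv2.COLOR_RGB2HSV)
for c in range(252,275,3):
  o=[r for r in range(186,212) if hs[r,c,0]<25 and hs[r,c,1]>100];print(c,o[:1],o[-1:])
# pliers in caddy: dark pixels in side
s=g[115:160,195:235]
for r in range(0,45,3): print(115+r,s[r,::1].astype(int).tolist()[5:32])
```

```text
62 front [[256.9, 198.9], [262.7, 200.0], [268.7, 199.3]] lugs [[252.8, 191.4], [252.0, 197.3]] top [[245.6, 206.2], [257.0, 209.5]]
64 front [[256.9, 198.2], [262.7, 199.4], [268.7, 198.6]] lugs [[252.8, 190.7], [252.0, 196.6]] top [[245.6, 206.1], [257.0, 209.4]]
68 front [[256.9, 196.9], [262.7, 198.0], [268.7, 197.2]] lugs [[252.8, 189.4], [252.0, 195.3]] top [[245.5, 205.9], [256.9, 209.2]]
254 197; 256 198; 258 199; 260 199; 262 199; 264 200; 266 199; 268 199; 270 199; 272 198; 252 [] []
255 [199] [201]
258 [200] [203]
261 [201] [203]
264 [201] [203]
267 [200] [203]
270 [200] [202]
273 [199] [200]
115 [61, 62, 61, 61, 62, 63, 63, 64, 63, 63, 63, 64, 64, 64, 63, 60, 56, 51, 49, 51, 53, 55, 55, 53, 53, 55, 56]
118 [64, 64, 64, 64, 65, 63, 65, 63, 63, 64, 64, 64, 64, 62, 62, 61, 55, 48, 49, 50, 53, 54, 54, 54, 53, 54, 53]
121 [63, 63, 64, 63, 64, 62, 60, 58, 60, 61, 56, 56, 57, 60, 62, 61, 62, 64, 63, 61, 61, 62, 63, 61, 63, 62, 62]
124 [48, 55, 59, 61, 60, 59, 58, 59, 59, 63, 65, 64, 65, 64, 65, 65, 65, 65, 65, 65, 64, 64, 65, 66, 65, 65, 65]
127 [61, 62, 62, 60, 51, 39, 31, 32, 
[... 551 characters left out ...]
, 45, 45, 45, 44, 43, 39, 40, 37, 33, 32, 33, 37, 43, 47, 48, 49, 48, 49, 48, 50, 52, 53]
145 [48, 46, 48, 50, 51, 51, 52, 54, 56, 58, 63, 67, 59, 43, 35, 34, 39, 57, 77, 85, 88, 90, 90, 91, 92, 94, 96]
148 [86, 90, 91, 91, 92, 93, 96, 104, 114, 117, 112, 95, 74, 62, 52, 44, 47, 60, 74, 83, 86, 86, 86, 86, 87, 86, 86]
151 [146, 149, 149, 150, 149, 150, 150, 149, 142, 125, 105, 83, 76, 78, 74, 65, 60, 60, 67, 79, 85, 86, 86, 85, 87, 86, 87]
154 [151, 151, 152, 152, 152, 152, 150, 143, 126, 108, 89, 83, 82, 86, 93, 103, 103, 103, 106, 108, 111, 113, 113, 113, 113, 114, 114]
157 [154, 154, 153, 154, 154, 153, 152, 142, 117, 93, 85, 84, 85, 85, 86, 85, 86, 87, 87, 87, 86, 86, 86, 87, 87, 88, 88]
```

```bash
python3 -c "
from rig import ctrl
print(ctrl.sense()['clock']);print(ctrl.job_done())"
```

```text
42.075
the job is handed in; nothing more can be done
None
```

The ring is on the spindle and, by the last measurements, closed in the groove and lying flat. The empty pliers are in the caddy's empty bay, tips down. I handed the job in at about 42 s.

**What I did**
- **Opening the ring:** I squeezed the grips to about 45 mm and lifted ring and pliers clear of the nest.
- **First contact:** The ring touched the shaft's taper lightly on the first approach. I raised it, shifted it 3.5 mm sideways, and it then slid down freely.
- **Seating:** I pressed the collar until it started to firm up at its stop, then let the jaws close while following the ring. The force on the collar peaked at about 10 N, against a limit of 25 N.
- **Pliers:** I lifted the pins out and lowered the pliers until they touched the bay floor (about 15 N), then eased off, opened the gripper and backed away.

**Last checks**
- **Ring:** In the side camera, the ring band and both lugs match a closed ring at groove height, level to within about a pixel (2.5 mm). How far the ring opened was never measured directly, only inferred from the grip opening.
- **Pliers:** They ended up leaning against the bay's rim rather than bolt upright. I judged this from pixel values, because the picture limit was used up.
- **Robot:** The gripper was clear of everything and the wrist force was close to zero.

**What disagreed**
- In the pictures the fingertips stood about 35 mm higher than the reported TCP. I set the grip height by the camera.
- The ring's sideways position from the side camera and from the arm's own position differed by several millimetres. The light touch on the shaft settled it.
- The two cameras differed by about 4 mm on where the caddy bay is. I aimed between them.

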